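# Take the stone discs off their rack on the display bar

### The job

Solid agate slices have got mixed in among the holed stone discs in the pale slotted rack on the riser: move every slice into the dark slotted rack, any slot. Then take the display bar by its handle, thread it through the holes of all the discs from the open end of the rack until you feel its ball stop against the end board, lift the discs off together on the bar and lay the bar in the two notches of its stand, with the discs hanging between the uprights. Do not drop or lay any stone on the table, and leave the card of green stones and the little jar beside the rack where they are.

Things in the scene. Friction and masses are not known exactly. Their poses are not given: they have to be found in the camera images.
- rack_axis (a point): Pale wooden disc rack, fixed on a white riser 70 mm tall; 88 mm wide (x), 266 long (y). Point over the middle of its row of slots, 114 mm above the table, on the line through the centres of the stones standing in it. +y runs along that line to the end board. Slots across at y = -90, -54, -18, 18, 54, 90 mm, 11.5 mm wide, floor 36 mm below this point; dividers and rails end 18 mm below it. Open entry end at y = -108 mm.
- rack_stop (a point): Inner face of the end board of the disc rack (rigid; its top 26 mm above this point), on the line of the stones' centres, 142 mm along +y from rack_axis, same axes: the ball of the bar stops here. The middle of the rod is then at rack_axis.
- slice_rack_mid (a point): Dark wooden slice rack, fixed, 82 mm wide (x), 124 long (y), empty at the start, three slots across at y = -42, 0, 42 mm. Point over its middle slot, 44 mm above the table, where the centre of a stone standing there is. Slots 16 mm wide; floor 36 mm and divider tops 18 mm below this point.
- stand_axis (a point): Bar stand: pale wooden base 76 x 252 mm, fixed, two uprights 10 mm thick at y = -111 and 111 mm, 212 mm free between them, each ending in a notch 17 mm wide with flared mouth. Point where the middle of the rod is when the bar lies in both notches, 130 mm above the table; y is the line of the rod (either way round will do). Notch floors 6 mm below it, prong tips 26 mm above.
- bar_grip (a point): Display bar, loose, 0.16 kg, lying on the table at the start: steel rod 12 mm thick, 248 mm long from a brass collar (21 mm) to a brass ball of 20 mm; beyond the collar a square dark wooden handle 22 x 22 x 70 mm. This point is the centre of the handle; +y runs along the bar to the ball, z up.
- bar_mid (a point): Middle of the rod of the bar, halfway between collar and ball, 167 mm from bar_grip along +y. Same axes.
- bar_tip (a point): Outermost point of the ball on the end of the bar, 142 mm from bar_mid along +y. Same axes.
- disc_jade_center (a point): dark green stone disc with a round hole of 30 mm through its middle, 0.05 kg, 72 mm diameter, 9 mm thick, stands on edge in one of the six slots of the disc rack at the start; this point is its centre (36 mm above its lowest point); its y axis is across its thickness. Absent in some starts.
- disc_rose_center (a point): pink stone disc with a round hole of 30 mm through its middle, 0.05 kg, 72 mm diameter, 9 mm thick, stands on edge in one of the six slots of the disc rack at the start; this point is its centre (36 mm above its lowest point); its y axis is across its thickness. Absent in some starts.
- disc_lapis_center (a point): dark blue stone disc with a round hole of 30 mm through its middle, 0.05 kg, 72 mm diameter, 9 mm thick, stands on edge in one of the six slots of the disc rack at the start; this point is its centre (36 mm above its lowest point); its y axis is across its thickness. Absent in some starts.
- slice_blue_center (a point): solid agate slice without a hole, banded in rings of grey-blue and white, 0.06 kg, 72 mm diameter, 9 mm thick, stands on edge in one of the six slots of the disc rack at the start; this point is its centre (36 mm above its lowest point); its y axis is across its thickness. Absent in some starts.
- slice_amber_center (a point): solid agate slice without a hole, banded in rings of brown, orange and cream, 0.06 kg, 72 mm diameter, 9 mm thick, stands on edge in one of the six slots of the disc rack at the start; this point is its centre (36 mm above its lowest point); its y axis is across its thickness. Absent in some starts.
- slice_violet_center (a point): solid agate slice without a hole, banded in rings of purple and white, 0.06 kg, 72 mm diameter, 9 mm thick, stands on edge in one of the six slots of the disc rack at the start; this point is its centre (36 mm above its lowest point); its y axis is across its thickness. Absent in some starts.
- card: Bystander: card of green stones, 62 x 125 x 9 mm, flat on the table at the left. Origin under its centre.
- gem_jar: Bystander: small black round jar with a blue stone under a clear top, 33 mm wide, 22 mm tall, between the disc rack and the robot. Origin under its centre.
There are look-alikes about, which are no part of the job. Of the things that look like the part that bears disc_lapis_center, the larger one is meant.

How it is judged:
On the way, in this order (a step that is already met when the one before it is completed fails the run):
1. every agate slice stands released in a slot of the slice rack (x of slice_blue_center in the frame of slice_rack_mid between -0.012 and 0.012 m and y of slice_blue_center in the frame of slice_rack_mid between -0.062 and 0.062 m and z of slice_blue_center in the frame of slice_rack_mid between -0.008 and 0.008 m and x of slice_amber_center in the frame of slice_rack_mid between -0.012 and 0.012 m and y of slice_amber_center in the frame of slice_rack_mid between -0.062 and 0.062 m and z of slice_amber_center in the frame of slice_rack_mid between -0.008 and 0.008 m and x of slice_violet_center in the frame of slice_rack_mid between -0.012 and 0.012 m and y of slice_violet_center in the frame of slice_rack_mid between -0.062 and 0.062 m and z of slice_violet_center in the frame of slice_rack_mid between -0.008 and 0.008 m and contact force between the fingers and slice_blue below 0.2 N and contact force between the fingers and slice_amber below 0.2 N and contact force between the fingers and slice_violet below 0.2 N), for 0.3 s.
2. the bar goes through every disc in the rack, its ball within 5 mm of the end board (y of bar_tip in the frame of rack_stop above -0.005 m and x of bar_tip in the frame of rack_stop between -0.014 and 0.014 m and z of bar_tip in the frame of rack_stop between -0.016 and 0.016 m and x of disc_jade_center in the frame of bar_mid between -0.016 and 0.016 m and z of disc_jade_center in the frame of bar_mid between -0.016 and 0.016 m and y of disc_jade_center in the frame of bar_mid between -0.115 and 0.115 m and x of disc_rose_center in the frame of bar_mid between -0.016 and 0.016 m and z of disc_rose_center in the frame of bar_mid between -0.016 and 0.016 m and y of disc_rose_center in the frame of bar_mid between -0.115 and 0.115 m and x of disc_lapis_center in the frame of bar_mid between -0.016 and 0.016 m and z of disc_lapis_center in the frame of bar_mid between -0.016 and 0.016 m and y of disc_lapis_center in the frame of bar_mid between -0.115 and 0.115 m), for 0.1 s.
3. all discs hang on the bar, lifted clear of the rack (x of disc_jade_center in the frame of bar_mid between -0.016 and 0.016 m and z of disc_jade_center in the frame of bar_mid between -0.016 and 0.016 m and y of disc_jade_center in the frame of bar_mid between -0.122 and 0.122 m and height (world z) of each of disc_jade_center, disc_rose_center, disc_lapis_center above 0.145 m and x of disc_rose_center in the frame of bar_mid between -0.016 and 0.016 m and z of disc_rose_center in the frame of bar_mid between -0.016 and 0.016 m and y of disc_rose_center in the frame of bar_mid between -0.122 and 0.122 m and x of disc_lapis_center in the frame of bar_mid between -0.016 and 0.016 m and z of disc_lapis_center in the frame of bar_mid between -0.016 and 0.016 m and y of disc_lapis_center in the frame of bar_mid between -0.122 and 0.122 m), for 0.2 s.
At the end, for the whole second after the job is handed in: Bar released in both notches (rod middle within 7 mm across and in height, 12 mm lengthwise, of stand_axis; parallel to 0.06 rad), every disc on its rod within 104 mm of the middle; every slice in the slice rack (within 12 mm across, 62 lengthwise, 8 in height of slice_rack_mid); at rest (x of bar_mid in the frame of stand_axis between -0.007 and 0.007 m and y of bar_mid in the frame of stand_axis between -0.012 and 0.012 m and z of bar_mid in the frame of stand_axis between -0.007 and 0.007 m and angle between the y axis of bar_mid and the y axis of stand_axis, either way round below 0.06 rad and x of disc_jade_center in the frame of bar_mid between -0.016 and 0.016 m and z of disc_jade_center in the frame of bar_mid between -0.016 and 0.016 m and y of disc_jade_center in the frame of bar_mid between -0.104 and 0.104 m and x of disc_rose_center in the frame of bar_mid between -0.016 and 0.016 m and z of disc_rose_center in the frame of bar_mid between -0.016 and 0.016 m and y of disc_rose_center in the frame of bar_mid between -0.104 and 0.104 m and x of disc_lapis_center in the frame of bar_mid between -0.016 and 0.016 m and z of disc_lapis_center in the frame of bar_mid between -0.016 and 0.016 m and y of disc_lapis_center in the frame of bar_mid between -0.104 and 0.104 m and x of slice_blue_center in the frame of slice_rack_mid between -0.012 and 0.012 m and y of slice_blue_center in the frame of slice_rack_mid between -0.062 and 0.062 m and z of slice_blue_center in the frame of slice_rack_mid between -0.008 and 0.008 m and x of slice_amber_center in the frame of slice_rack_mid between -0.012 and 0.012 m and y of slice_amber_center in the frame of slice_rack_mid between -0.062 and 0.062 m and z of slice_amber_center in the frame of slice_rack_mid between -0.008 and 0.008 m and x of slice_violet_center in the frame of slice_rack_mid between -0.012 and 0.012 m and y of slice_violet_center in the frame of slice_rack_mid between -0.062 and 0.062 m and z of slice_violet_center in the frame of slice_rack_mid between -0.008 and 0.008 m and linear speed of each of disc_jade, disc_rose, disc_lapis, slice_blue, slice_amber, slice_violet, bar below 0.03 m/s); the robot touches nothing.
It fails at once if a disc or slice lies on the table (height (world z) of any of disc_jade_center, disc_rose_center, disc_lapis_center, slice_blue_center, slice_amber_center, slice_violet_center below 0.026 m).
It fails at once if the card or the jar is moved more than 30 mm (distance of any of card, gem_jar from where it was at the start of the episode above 0.03 m).
Of disc_jade, disc_rose, disc_lapis only 2 to 3 are there at a start; the rules pass over those that are not, and their reading is None.
Of slice_blue, slice_amber, slice_violet only 2 to 3 are there at a start; the rules pass over those that are not, and their reading is None.
At some moment in a run one of bar may be knocked a few centimetres aside while the robot is not near it.
It also fails if it takes over 208 s, if anything falls off the work surface, if the arm or the gripper's body presses on something with over 40 N, if the wrist force passes 120 N, or if a joint passes its speed limit or range.

### The arm

A 7-joint arm with a two-finger parallel gripper is mounted at the origin on the work surface; the furniture and walls round the work are solid. World frame = base frame: x ahead of the robot, y to its left, z up, the work surface at z = 0. Lengths are in m, angles in rad, forces in N, time in s.
With the tool pointing down it reaches from about 0.425 to 0.925 m from the base axis. Payload 6.8 kg.
Tool frame: the origin (TCP) lies on the centre line of the jaws, within the pads' length; the fingertips stand 8 mm ahead of it and the grasp point (between the pads) lies 11 mm behind it (bot.tips_ahead is the distance from the TCP to the fingertips, in m); z points along the fingers, y is the line along which they close (so a half turn about z gives the same grasp; the last joint's range is limited). The gripper opens to 85 mm and grips with 20 to 120 N. Pads are 22 mm wide; open, the fingers measure 114 mm over their backs; the gripper's body (76 mm by 85 mm) begins 54 mm behind the grasp point. The pads swing forward as they close: fully open they stand 13 mm farther back than shut.
Start: joints at [-1.271, 0.477, 0.022, 1.555, -0.011, 1.109, -0.083], TCP at [0.268, 0.62, 0.239] pointing down, gripper open.
Joint ranges: [-2.96, 2.96], [-0.34, 2.1], [-1.41, 1.46], [0.24, 2.44], [-1.37, 4.51], [0.17, 1.92], [-2.96, 2.96]. Speed limits (rad/s): [2.39, 2.39, 3.14, 3.14, 3.14, 3.14, 3.14].

### API

Orientations are given as a unit quaternion [w, x, y, z].
In Python, from station import bot gives the robot as it stands.
- The arm moves only by the tool send_rows, never from a script. Its argument "deltas" is text: rows parted by semicolons, each of 4 numbers parted by spaces: the shift along the tool's x, y, z in m, then the turn about the tool's z in degrees. In form: x y z spin; .... A call has 1 to 5 rows; each row is the pose to reach, as a shift and turn from the pose commanded when the call began, along the tool's axes at that moment; what a row does not reach only later rows make up. A row lasts 1/10 s, in which the tool goes at most 50 mm and 8.59 degrees, less where a joint would pass 70% of its speed; a pose out of reach is approached as far as the arm can. A call with a gripper value outside its range is refused whole. "claw" is the opening, from 0 (shut) to 1 (fully open), set as the call begins (left out, the last holds). The fingers move at their own pace and stop on an object; "force" is the grip in N (left out, the last holds). Time passes only in rows, so rows that repeat a pose let the fingers close. It gives the time, the measured TCP pose, the force, the opening and the grip force at its end, in the units of the state.
- bot.get_obs(): the state, without advancing time (a new reading comes with each control period).
- bot.read_camera(name): name is "scene" or "top" or "wrist"; returns a dict with "img" (400x640x3 uint8, red, green, blue), "depth" (400x640 float32, m along the optical axis (not along the pixel's ray), 0 where there is no reading), "fx", "fy", "cx", "cy" (pixels), "dist_coeffs" ([k1, k2, p1, p2, k3] as OpenCV has them; the pictures are not rectified), "camera_from_world" (4x4, takes a point from world to camera coordinates). Camera axes: x right, y up, looking along -z (the intrinsics and any distortion apply to the point x, -y, -z); pixel columns grow to the right and rows downward; lengths in m; the calibration is good to about 2 mm. A picture is of the moment at which its call begins.
- bot.hand_in(): hands the job in; it is judged then, once.
Trained networks look in a picture, given as the dict that the camera call returned (one of the last four; its "shot" number tells which), for a name from the list of things; names that differ only in an ending like _2 or _b are one class to them, and where a whole thing is asked for, a point or a joint stands for the part that bears it (a point fixed in the world has none). Each returns a list of dicts, best first, with "confidence" (0 to 1); they miss things now and then, are a little off and sometimes report something else, mostly with a low value. They report only what shows in the picture. A call takes as long as a camera call. They do not tell look-alikes from the thing itself.
- bot.masks_of(picture, query): "mask" (400x640 bool, what is visible of it).
- bot.landmark_of(picture, query): "xyz" ([x, y, z] in m, in world coordinates, good to about 4 mm: a listed point, or the origin of a listed thing).
The state is a dict: "t": time; "q": joint angles; "joint_vel": joint speeds; "joint_torque": joint torques, N m; "eef_pos": TCP position; "tool_rot": TCP orientation; "contact_force": force on the tool from outside, world axes, zero at the start; "torque": the same for the moment, N m; "gripper_width": opening from 0.0 (shut) to 1.0 (fully open); "grasp_force": force on a finger pad.
Only numpy, scipy, OpenCV 4.12 (cv2) and the standard library are available. Lean on these libraries where they do the work, as an engineer would, in place of code of your own. Each camera call takes 0.05 s, during which the arm holds its last target. There are 200 camera calls.

## Working session

There is one attempt and no reset: what is moved stays moved. The work goes in short steps, Python scripts to look and compute and a tool call to move; the robot and the scene stay as the last step left them, time stands still between calls to the robot, and variables do not carry over. Pictures are saved under pics/ and viewed, at most 19 in all, crops included, and the job is handed in when it is done.

Besides the shell and the picture viewer there is one more tool, called after ">>>" by a JSON object that holds its "fn" and its "kwargs". send_rows: Moves the arm, as the interface text tells. Its arguments: {"type":"object","properties":{"deltas":{"type":"string"},"claw":{"type":"number"},"force":{"type":"number"}},"required":["deltas"]}

```bash
mkdir -p pics; ls
cat > h.py <<'E'
from station import bot
import numpy as np, cv2
def shot(n,f=None):
    p=bot.read_camera(n)
    if f: cv2.imwrite('pics/'+f,p['img'][:,:,::-1])
    return p
def lm(p,names,k=3):
    for n in names:
        try:
            for r in bot.landmark_of(p,n)[:k]: print(n,np.round(r['xyz'],4),round(r['confidence'],2))
        except Exception as e: print(n,'ERR',e)
def world(p,u,v,d=None):
    K=np.array([[p['fx'],0,p['cx']],[0,p['fy'],p['cy']],[0,0,1]])
    x=cv2.undistortPoints(np.array([[[u,v]]],float),K,np.array(p['dist_coeffs'],float))[0,0]
    d=p['depth'][int(v),int(u)] if d is None else d
    c=np.array([x[0]*d,-x[1]*d,-d,1]); return (np.linalg.inv(p['camera_from_world'])@c)[:3]
def pix(p,X):
    c=p['camera_from_world']@np.r_[X,1]
    K=np.array([[p['fx'],0,p['cx']],[0,p['fy'],p['cy']],[0,0,1]])
    return cv2.projectPoints(np.array([[c[0],-c[1],-c[2]]]),np.zeros(3),np.zeros(3),K,np.array(p['dist_coeffs'],float))[0][0,0]
NM=['rack_axis','rack_stop','slice_rack_mid','stand_axis','bar_grip','bar_mid','bar_tip','disc_jade_center','disc_rose_center','disc_lapis_center','slice_blue_center','slice_amber_center','slice_violet_center','card','gem_jar']
E
python3 - <<'E'
from h import *
o=bot.get_obs(); print(o)
a=shot('top','top0.png'); lm(a,NM)
b=shot('scene','sc0.png'); print('scene'); lm(b,NM,2)
E
```

```text
pics
{'t': 0.0, 'q': array([-1.27111125,  0.47775764,  0.02229855,  1.55649701, -0.01148997,
        1.10928437, -0.08313418]), 'joint_vel': array([-2.77149970e-05,  3.83869293e-04, -1.02202427e-03,  4.05775684e-04,
       -7.10454496e-04, -2.95573707e-04, -2.38920485e-05]), 'joint_torque': array([-8.49341359e-04, -5.96459413e+01,  1.60752095e+00, -2.81205386e+01,
        1.23738527e-02,  9.10616247e-03,  2.01133821e-05]), 'eef_pos': array([0.26744657, 0.61910633, 0.23833414]), 'tool_rot': array([-1.22713910e-04,  2.02468962e-01,  9.79288258e-01, -9.01078387e-04]), 'contact_force': array([ 0.35392106, -0.49370973,  0.67870414]), 'torque': array([-0.0110649 ,  0.04954686, -0.04822421]), 'grasp_force': 0.0, 'gripper_width': 1.002726850470448}
rack_axis [0.4357 0.0764 0.1163] 0.58
slice_rack_mid [ 0.547  -0.3236  0.0402] 0.96
stand_axis [0.5799 0.0955 0.1313] 0.57
bar_grip [ 0.3979 -0.3452  0.012 ] 0.67
bar_mid [ 0.3793 -0.1783  0.0087] 0.93
bar_mid [ 0.5465 -0.3222  0.0404] 0.54
bar_mid [0.5817 0.0989 0.1266] 0.24
bar_tip [ 0.3647 -0.0365  0.0105] 0.68
bar_tip [0.58   0.0948 0.1315] 0.
[... 528 characters left out ...]
] 0.57
slice_rack_mid [ 0.4005 -0.3465  0.0087] 0.62
slice_rack_mid [ 0.5446 -0.3238  0.0508] 0.6
stand_axis [0.5844 0.0999 0.1312] 0.6
bar_grip [ 0.3988 -0.3431  0.0123] 0.69
bar_mid [ 0.3805 -0.1803  0.0104] 0.95
bar_mid [0.5809 0.099  0.1328] 0.65
bar_tip [ 0.365  -0.0378  0.0091] 0.84
disc_rose_center [0.4375 0.0991 0.114 ] 0.81
disc_rose_center [0.351  0.1049 0.0012] 0.61
disc_lapis_center [ 0.3151 -0.3347  0.022 ] 0.68
disc_lapis_center [0.4307 0.0302 0.1168] 0.57
slice_blue_center [ 0.4218 -0.0055  0.118 ] 0.75
slice_violet_center [0.443  0.1359 0.1161] 0.68
slice_violet_center [0.5817 0.1021 0.1331] 0.36
card [0.3234 0.2054 0.0015] 0.65
gem_jar [ 3.492e-01  1.021e-01 -1.000e-04] 0.44
```

View pics/top0.png

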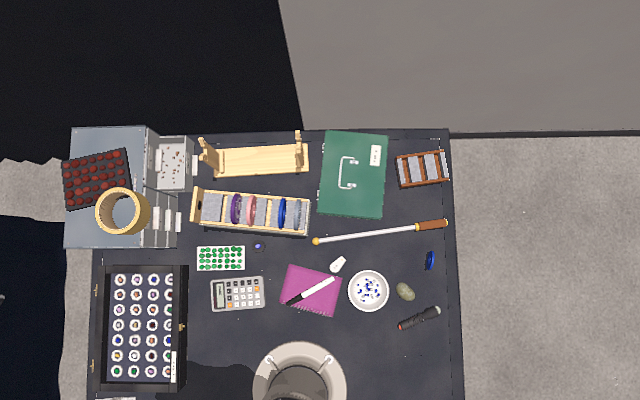

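View pics/sc0.png

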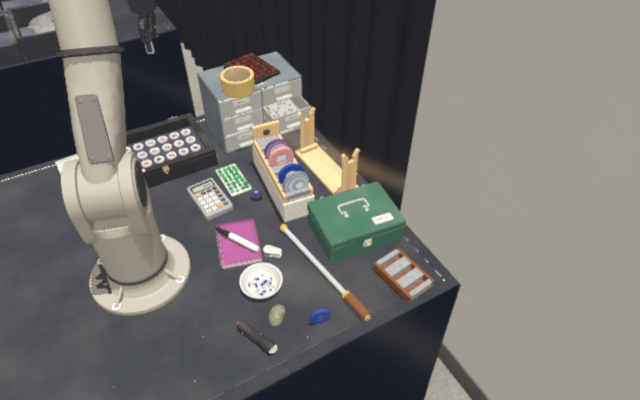

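The top view shows, from the end board (left) to the entry: pale gap at 212, violet 236, rose 251, pale 268, lapis 282 and grey-blue 298, all around row 212. The lapis look-alike is small and lies on the table at (430,260). I'll crop the rack and fit the fixture outlines from depth.

Run:
```python
from h import *
p=shot('top')
d=p['depth'];H,W=d.shape
uu,vv=np.meshgrid(np.arange(W),np.arange(H))
K=np.array([[p['fx'],0,p['cx']],[0,p['fy'],p['cy']],[0,0,1]])
x=cv2.undistortPoints(np.stack([uu,vv],-1).reshape(-1,1,2).astype(float),K,np.array(p['dist_coeffs'],float)).reshape(H,W,2)
c=np.stack([x[...,0]*d,-x[...,1]*d,-d,np.ones_like(d)],-1)
P=(c@np.linalg.inv(p['camera_from_world']).T)[...,:3]
np.save('P.npy',P)
def fit(name,box,z0,z1):
    m=(P[...,0]>box[0])&(P[...,0]<box[1])&(P[...,1]>box[2])&(P[...,1]<box[3])&(P[...,2]>z0)&(P[...,2]<z1)&(d>0)
    pts=P[m]; r=cv2.minAreaRect((pts[:,:2]*1000).astype(np.float32)); print(name,m.sum(),r,'zmax',pts[:,2].max())
fit('rack',(.36,.52,-.08,.24),.06,.2)
fit('slice',(.48,.62,-.42,-.23),.012,.08)
fit('stand',(.53,.66,-.06,.25),.012,.2)
fit('standtop',(.53,.66,-.06,.25),.1,.2)
fit('box',(.38,.68,-.24,-.03),.03,.3)
fit('drawers',(.3,.68,.26,.6),.03,.4)
fit('bar',(.33,.43,-.4,-.0),.006,.04)
print('box z',np.percentile(P[170:200,322:380,2],[1,50,99]),'drawer open part',P[140:190:8,160:195:6,2].round(2))
i=p['img'];s=b=shot('scene')['img']
A=cv2.resize(i[140:240,190:460],None,fx=2.95,fy=2.95,interpolation=cv2.INTER_CUBIC)[:300]
B=cv2.resize(s[110:220,235:360],None,fx=2.7,fy=2.7,interpolation=cv2.INTER_CUBIC)
C=np.zeros((A.shape[0]+B.shape[0],800,3),np.uint8);C[:A.shape[0],:A.shape[1]]=A;C[A.shape[0]:,:B.shape[1]]=B
D=cv2.resize(i[250:270,420:440],None,fx=10,fy=10);C[A.shape[0]:A.shape[0]+200,400:600]=D
cv2.imwrite('pics/c1.png',C[:600,:,::-1])
```

```text
rack 4582 ((437.4139099121094, 75.67345428466797), (134.8515625, 324.9215393066406), 5.748804092407227) zmax 0.15268939871369114
slice 1258 ((563.4100952148438, -311.2599792480469), (118.04484558105469, 148.06016540527344), 6.935637950897217) zmax 0.07941409639699704
stand 1954 ((579.0942993164062, 112.84137725830078), (79.2340316772461, 279.8904724121094), 4.09478759765625) zmax 0.15926340948621331
standtop 349 ((579.3572387695312, 97.4007339477539), (53.63325500488281, 230.7447967529297), 2.7798125743865967) zmax 0.15926340948621331
box 5484 ((526.0678100585938, -129.96270751953125), (179.0888671875, 209.90184020996094), 82.89181518554688) zmax 0.08894117960897052
drawers 13962 ((459.8497314453125, 379.0538330078125), (319.42169189453125, 238.1430206298828), 0.06731445342302322) zmax 0.24695999421216797
bar 860 ((380.29901123046875, -205.1536407470703), (390.1506652832031, 97.2038803100586), 89.62594604492188) zmax 0.039955872414735416
box z [0.07679627 0.08064859 0.08518568] drawer open part [[0.1  0.1  0.1  0.09 0.13 0.1 ]
 [0.07 0.08 0.07 0.07 0.12 0.1 ]
 [0.15 0.07 0.07 0.07 0.13 0.09]
 [0.15 0.08 0.07 0.08 0.13 0.09]
 [0.07 0.07 0.08 0.07 0.13 0.09]
 [0.07 0.07 0.07 0.07 0.12 0.09]
 [0.12 0.12 0.13 0.12 0.12 0.09]]
```

View pics/c1.png

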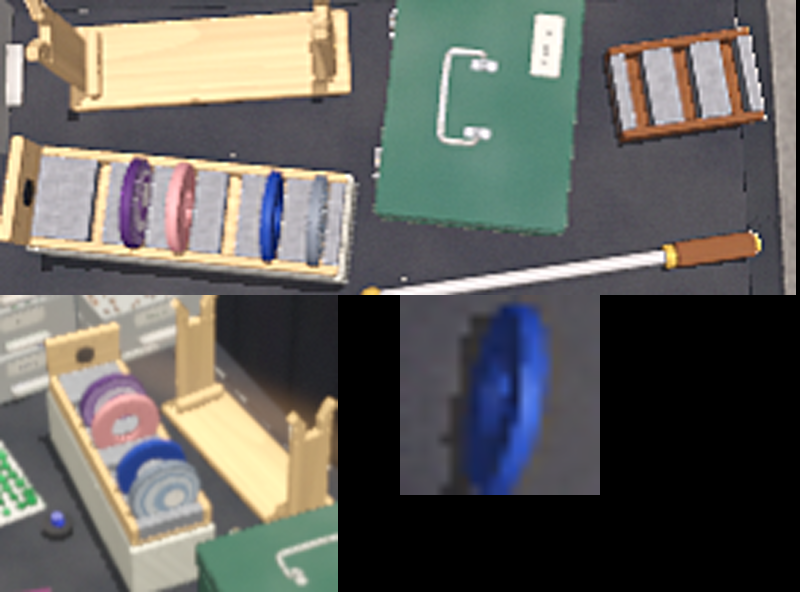

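In the crop the rack holds four stones: blue slice (-90), lapis disc (-54), rose disc (18) and violet slice (54). Slots -18 and 90 are empty. The rack's lapis is the large holed one. The blue thing at (430,260) is a small one on the table, so I'll ignore it. Next I'll hover over the rack.

```bash
cat >> h.py <<'E'
def plan(x,y,z,yaw,half=True):
    o=bot.get_obs(); p=o['eef_pos']; w,a,b,c=o['tool_rot']
    from scipy.spatial.transform import Rotation as R
    M=R.from_quat([a,b,c,w]).as_matrix(); cy=np.degrees(np.arctan2(M[1,1],M[0,1]))
    d=M.T@(np.array([x,y,z])-p); dy=yaw-cy
    dy=(dy+90)%180-90 if half else (dy+180)%360-180
    print('row: %.4f %.4f %.4f %.1f | yaw %.1f pos %s t %.1f F %s g %.3f gf %.1f q7 %.2f'%(*d,-dy,cy,p.round(4),o['t'],o['contact_force'].round(1),o['gripper_width'],o['grasp_force'],o['q'][6]))
E
python3 -c "
from h import *
plan(.435,.03,.36,83.3)"
```

```text
row: -0.3875 -0.4749 -0.1207 -16.7 | yaw 66.6 pos [0.2677 0.6197 0.2393] t 1.7 F [ 0.6 -0.4 -0.1] g 1.002 gf 0.0 q7 -0.08
```

>>> {"fn": "send_rows", "kwargs": {"deltas": "0 0 -0.12 0; 0 0 -0.12 0; -0.05 -0.06 -0.12 -16; -0.1 -0.12 -0.12 -16; -0.1 -0.12 -0.12 -16.7", "claw": 0.25}}

```text
t: 2.2
eef_pos: [0.3101, 0.4761, 0.3595]
tool_rot: [0.0, 0.056, 0.998, 0.001]
contact_force: [0.6, 0.3, 0.7]
gripper_width: 0.247
grasp_force: 0.0
```

```bash
python3 -c "
from h import *
plan(.435,.03,.36,83.3)"
```

```text
row: -0.1740 -0.4294 -0.0010 0.3 | yaw 83.6 pos [0.3101 0.4761 0.3595] t 2.2 F [0.6 0.3 0.7] g 0.247 gf 0.0 q7 0.36
```

>>> {"fn": "send_rows", "kwargs": {"deltas": "-0.174 -0.43 0 0; -0.174 -0.43 0 0; -0.174 -0.43 0 0; -0.174 -0.43 0 0; -0.174 -0.43 0 0"}}

```text
t: 2.7
eef_pos: [0.3761, 0.2343, 0.359]
tool_rot: [0.0, 0.058, 0.998, 0.0]
contact_force: [2.1, 0.5, 0.4]
gripper_width: 0.249
grasp_force: 0.0
```

```bash
python3 -c "
from h import *
plan(.435,.03,.36,83.3)"
```

```text
row: -0.0823 -0.1961 -0.0011 0.0 | yaw 83.3 pos [0.3761 0.2343 0.359 ] t 2.7 F [2.1 0.5 0.4] g 0.249 gf 0.0 q7 0.75
```

>>> {"fn": "send_rows", "kwargs": {"deltas": "-0.082 -0.196 0 0; -0.082 -0.196 0 0; -0.082 -0.196 0 0; -0.082 -0.196 0 0; -0.082 -0.196 0 0"}}

```text
t: 3.2
eef_pos: [0.4353, 0.0265, 0.3593]
tool_rot: [0.001, 0.062, 0.998, -0.0]
contact_force: [-0.9, 0.0, 0.5]
gripper_width: 0.249
grasp_force: 0.0
```

Run:
```python
from h import *
plan(.435,.03,.36,83.3)
p=shot('wrist','w1.png'); lm(p,NM[:2]+NM[7:13],2)
plan(.435,.03,.36,83.3)
```

```text
row: 0.0007 0.0035 -0.0007 -0.4 | yaw 82.9 pos [0.4353 0.0265 0.3593] t 3.2 F [-0.9  0.   0.5] g 0.249 gf 0.0 q7 1.22
rack_axis [0.4381 0.0837 0.1167] 0.67
rack_stop [0.4513 0.2232 0.1162] 0.72
disc_rose_center [0.433  0.1019 0.1132] 0.76
disc_lapis_center [ 0.3142 -0.3344  0.0261] 0.83
disc_lapis_center [0.4281 0.0281 0.111 ] 0.82
slice_blue_center [ 0.4206 -0.0051  0.1148] 0.87
slice_violet_center [0.441  0.1338 0.1081] 0.9
row: -0.0010 -0.0034 -0.0013 0.2 | yaw 83.5 pos [0.4344 0.0335 0.3587] t 3.6 F [ 0.   0.4 -0.1] g 0.253 gf 0.0 q7 1.21
```

View pics/w1.png

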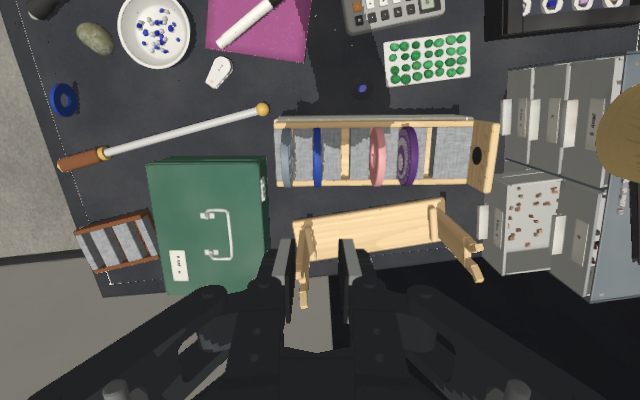

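The wrist view shows the rack at u 275–495, v 118–190, with the blue slice at 287, lapis at 317, rose at 377 and violet at 408. The stand is at (370,235), and the slice rack is partly visible at (118,243). I'll fit the rack rails and stone planes from this view's depth.

```bash
cat >> h.py <<'E'
def cloud(p):
    d=p['depth'];H,W=d.shape
    uu,vv=np.meshgrid(np.arange(W),np.arange(H))
    K=np.array([[p['fx'],0,p['cx']],[0,p['fy'],p['cy']],[0,0,1]])
    x=cv2.undistortPoints(np.stack([uu,vv],-1).reshape(-1,1,2).astype(float),K,np.array(p['dist_coeffs'],float)).reshape(H,W,2)
    P=(np.stack([x[...,0]*d,-x[...,1]*d,-d,np.ones_like(d)],-1)@np.linalg.inv(p['camera_from_world']).T)[...,:3]
    P[d<=0]=np.nan; return P
def rect(name,P,box,z0,z1):
    m=(P[...,0]>box[0])&(P[...,0]<box[1])&(P[...,1]>box[2])&(P[...,1]<box[3])&(P[...,2]>z0)&(P[...,2]<z1)
    m=cv2.morphologyEx(m.astype(np.uint8),cv2.MORPH_OPEN,np.ones((2,2),np.uint8))>0
    q=P[m]; r=cv2.minAreaRect((q[:,:2]*1000).astype(np.float32)); print(name,m.sum(),np.round(r[0],1),np.round(r[1],1),round(r[2],2),'zmed',np.median(q[:,2]).round(4))
    return q
E
python3 - <<'E'
from h import *
p=shot('wrist');P=cloud(p)
rect('rails',P,(.36,.52,-.06,.215),.091,.101)
rect('endb',P,(.36,.52,.19,.26),.125,.15)
rect('stand base',P,(.52,.66,-.06,.25),.01,.04)
rect('standtop+',P,(.5,.7,.15,.26),.12,.17)
rect('standtop-',P,(.5,.7,-.06,.05),.12,.17)
for n in ['slice_blue_center','disc_lapis_center','disc_rose_center','slice_violet_center']:
    for r in bot.masks_of(p,n)[:2]:
        q=P[r['mask']]; q=q[np.isfinite(q[:,0])&(q[:,2]>.118)&(q[:,2]<.155)]
        if len(q)<20: continue
        t=np.polyfit(q[:,0],q[:,1],1); print(n,round(r['confidence'],2),len(q),'mean',q.mean(0).round(4),'x',np.percentile(q[:,0],[2,98]).round(4),'ymin/max',np.percentile(q[:,1],[3,97]).round(4),'slope',t.round(3),'zmax',np.percentile(q[:,2],98).round(4))
E
```

```text
rails 8028 [468.9 115.7] [298.2 107. ] 76.32 zmed nan
endb 1045 [475.8 265.9] [ 91.3 126.4] 83.01 zmed nan
stand base 5393 [562.   84.4] [245.9 183.5] 59.15 zmed nan
standtop+ 988 [nan nan] [0. 0.] 0.0 zmed nan
standtop- 261 [nan nan] [0. 0.] 0.0 zmed nan
slice_blue_center 0.73 463 mean [0.4209 0.0309 0.1424] x [0.3931 0.4541] ymin/max [0.0249 0.0368] slope [-0.11   0.077] zmax 0.15
slice_blue_center 0.55 586 mean [ 0.4184 -0.004   0.1405] x [0.3893 0.4511] ymin/max [-0.0104  0.0014] slope [-0.091  0.034] zmax 0.1507
disc_lapis_center 0.79 433 mean [0.4192 0.031  0.1425] x [0.3932 0.4534] ymin/max [0.0257 0.0367] slope [-0.106  0.075] zmax 0.15
disc_rose_center 0.84 587 mean [0.4297 0.1006 0.1401] x [0.4009 0.4631] ymin/max [0.0944 0.1073] slope [-0.126  0.155] zmax 0.1498
slice_violet_center 0.63 766 mean [0.4349 0.1351 0.1382] x [0.4047 0.4682] ymin/max [0.1299 0.1422] slope [-0.114  0.185] zmax 0.1505
```

Run:
```python
from h import *
plan(.422,-.005,.2,83.4)
```

```text
row: 0.0081 -0.0387 0.1587 -0.0 | yaw 83.4 pos [0.4345 0.0325 0.3587] t 3.9 F [0.6 0.3 0. ] g 0.244 gf 0.0 q7 1.21
```

>>> {"fn": "send_rows", "kwargs": {"deltas": "0.008 -0.0387 0.05 0; 0.008 -0.0387 0.1 0; 0.008 -0.0387 0.158 0; 0.008 -0.0387 0.158 0; 0.008 -0.0387 0.158 0"}}

```text
t: 4.4
eef_pos: [0.4199, -0.0057, 0.1983]
tool_rot: [-0.003, 0.058, 0.998, -0.001]
contact_force: [-0.0, -0.4, 0.8]
gripper_width: 0.252
grasp_force: 0.0
```

Run:
```python
from h import *
plan(.422,-.005,.126,83.4)
p=shot('wrist','w2.png'); P=cloud(p)
for r in bot.masks_of(p,'slice_blue_center')[:2]:
    q=P[r['mask']]; q=q[np.isfinite(q[:,0])&(q[:,2]>.122)&(q[:,2]<.155)]
    if len(q)<20: continue
    t=np.polyfit(q[:,0],q[:,1],1); print(round(r['confidence'],2),len(q),'x',np.percentile(q[:,0],[2,98]).round(4),'y',np.percentile(q[:,1],[3,97]).round(4),'slope',t.round(3),np.polyval(t,.422))
lm(p,['slice_blue_center','disc_lapis_center'],2)
```

```text
row: -0.0024 0.0011 0.0723 -0.1 | yaw 83.3 pos [ 0.4199 -0.0057  0.1983] t 4.4 F [-0.  -0.4  0.8] g 0.252 gf 0.0 q7 1.39
0.77 1249 x [0.3884 0.4466] y [-0.0105  0.0008] slope [-0.115  0.043] -0.00587419831198932
slice_blue_center [0.3246 0.2005 0.0022] 0.18
disc_lapis_center [0.4264 0.0267 0.1128] 0.66
```

View pics/w2.png

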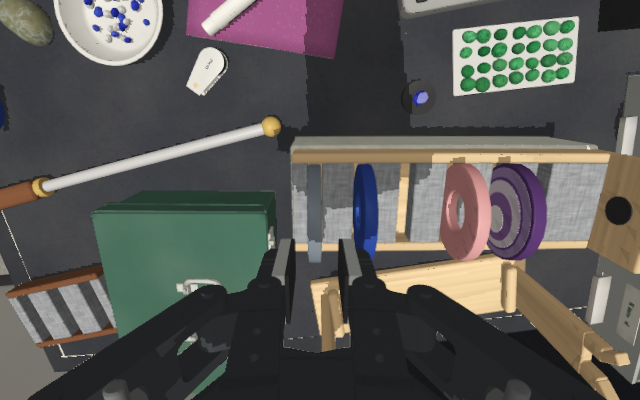

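The wrist view shows the blue slice (u≈315) centred between the fingers (290–345). Descending and gripping.

>>> {"fn": "send_rows", "kwargs": {"deltas": "-0.001 0 0.04 0; -0.001 0 0.072 0; -0.001 0 0.072 0; -0.001 0 0.072 0; -0.001 0 0.072 0"}}

```text
t: 5.1
eef_pos: [0.4247, -0.0051, 0.1306]
tool_rot: [0.002, 0.058, 0.998, 0.001]
contact_force: [0.1, 0.9, -0.4]
gripper_width: 0.249
grasp_force: 0.0
```

>>> {"fn": "send_rows", "kwargs": {"deltas": "0 0 0 0; 0 0 0 0; 0 0 0 0; 0 0 0 0; 0 0 0 0", "claw": 0, "force": 40}}

```text
t: 5.6
eef_pos: [0.4245, -0.006, 0.1302]
tool_rot: [0.002, 0.058, 0.998, 0.0]
contact_force: [-0.4, -4.1, 7.9]
gripper_width: 0.1
grasp_force: 40.3
```

>>> {"fn": "send_rows", "kwargs": {"deltas": "0 0 -0.03 0; 0 0 -0.06 0; 0 0 -0.1 0; 0 0 -0.11 0; 0 0 -0.11 0"}}

```text
t: 6.1
eef_pos: [0.4244, -0.0049, 0.2407]
tool_rot: [0.002, 0.058, 0.998, 0.001]
contact_force: [-0.3, -0.1, -1.3]
gripper_width: 0.1
grasp_force: 39.4
```

Run:
```python
from h import *
plan(.52,-.24,.28,97.5)
```

```text
row: -0.1224 -0.2223 -0.0394 -14.2 | yaw 83.3 pos [ 0.4244 -0.0049  0.2407] t 6.1 F [-0.3 -0.1 -1.3] g 0.100 gf 39.4 q7 1.35
```

>>> {"fn": "send_rows", "kwargs": {"deltas": "-0.03 -0.05 -0.05 -7; -0.05 -0.1 -0.05 -14; -0.07 -0.15 -0.05 -14; -0.09 -0.2 -0.05 -14; -0.09 -0.24 -0.05 -14"}}

```text
t: 6.6
eef_pos: [0.4833, -0.2273, 0.287]
tool_rot: [-0.0, -0.065, 0.998, 0.0]
contact_force: [0.2, -0.1, 0.1]
gripper_width: 0.095
grasp_force: 39.4
```

Run:
```python
from h import *
plan(.50,-.31,.3,97.5)
p=shot('wrist','w3.png'); lm(p,['slice_rack_mid','bar_grip','slice_blue_center'],2)
P=cloud(p); np.save('P3.npy',P)
def rc(name,P,box,z0,z1):
    m=(P[...,0]>box[0])&(P[...,0]<box[1])&(P[...,1]>box[2])&(P[...,1]<box[3])&(P[...,2]>z0)&(P[...,2]<z1)
    q=P[m]; r=cv2.minAreaRect((q[:,:2]*1000).astype(np.float32)); print(name,m.sum(),np.round(r[0],1),np.round(r[1],1),round(r[2],2),np.median(q[:,2]))
rc('sr',P,(.48,.62,-.42,-.235),.015,.035)
```

```text
row: -0.0058 -0.0842 -0.0130 -0.0 | yaw 97.5 pos [ 0.4833 -0.2273  0.287 ] t 6.6 F [ 0.2 -0.1  0.1] g 0.095 gf 39.4 q7 2.20
slice_rack_mid [ 0.5488 -0.3181  0.0468] 0.72
slice_rack_mid [0.4379 0.1053 0.1124] 0.67
bar_grip [ 0.3981 -0.3446  0.0116] 0.59
sr 4262 [ 545.2 -321.4] [ 81.4 124.1] 7.52 0.02590049347734144
```

View pics/w3.png

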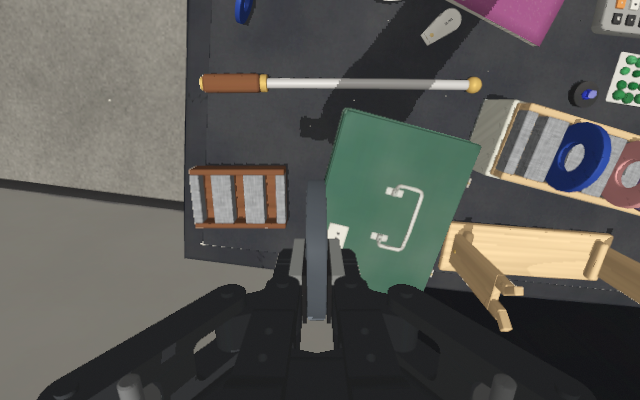

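The slice rack at u 190–287, v 165–228 fits an 81.4 x 124.1 mm rectangle centred at (0.545,-0.321), yaw 97.5°, and the blue slice is held upright. It goes into the far -42 slot at (0.5507,-0.363).

Run:
```python
from h import *
plan(.5525,-.363,.13,97.5)
```

```text
row: -0.0541 -0.1435 0.1564 -0.4 | yaw 97.1 pos [ 0.4815 -0.2274  0.2866] t 6.8 F [ 0.7  1.6 -1.6] g 0.098 gf 39.5 q7 2.20
```

>>> {"fn": "send_rows", "kwargs": {"deltas": "-0.02 -0.05 0 0; -0.04 -0.1 0 0; -0.0535 -0.143 0.03 0; -0.0535 -0.143 0.08 0; -0.0535 -0.143 0.13 0"}}

```text
t: 7.3
eef_pos: [0.5547, -0.3614, 0.1619]
tool_rot: [0.0, -0.064, 0.998, -0.0]
contact_force: [0.1, -0.7, -1.0]
gripper_width: 0.097
grasp_force: 39.6
```

Run:
```python
from h import *
plan(.5525,-.363,.1,97.5)
p=shot('wrist');P=cloud(p)
for r in bot.masks_of(p,'slice_blue_center')[:2]:
    q=P[r['mask']]; q=q[np.isfinite(q[:,0])]; print(r['confidence'],len(q),np.percentile(q,[2,50,98],axis=0).round(4))
plan(.5525,-.363,.1,97.5)
```

```text
row: 0.0024 -0.0013 0.0619 -0.2 | yaw 97.3 pos [ 0.5547 -0.3614  0.1619] t 7.3 F [ 0.1 -0.7 -1. ] g 0.097 gf 39.6 q7 2.54
0.74 2936 [[ 0.5175 -0.3675  0.1423]
 [ 0.5382 -0.3611  0.1767]
 [ 0.5737 -0.3541  0.1822]]
row: -0.0019 -0.0079 0.0558 -0.1 | yaw 97.4 pos [ 0.5504 -0.3559  0.1559] t 7.4 F [-0.2  1.5 -1.1] g 0.093 gf 39.6 q7 2.53
```

>>> {"fn": "send_rows", "kwargs": {"deltas": "0 0 0.03 0; 0 0 0.05 0; 0 0 0.05 0; 0 0 0.05 0"}}

```text
t: 7.8
eef_pos: [0.5549, -0.3606, 0.1161]
tool_rot: [0.001, -0.065, 0.998, -0.0]
contact_force: [-0.1, -0.2, -0.1]
gripper_width: 0.097
grasp_force: 39.6
```

Run:
```python
from h import *
plan(.5525,-.363,.061,97.5)
```

```text
row: 0.0028 -0.0021 0.0551 -0.1 | yaw 97.4 pos [ 0.5549 -0.3606  0.1161] t 7.8 F [-0.1 -0.2 -0.1] g 0.097 gf 39.6 q7 2.56
```

>>> {"fn": "send_rows", "kwargs": {"deltas": "0.001 -0.002 0.01 0; 0.001 -0.002 0.02 0; 0.001 -0.002 0.02 0; 0.001 -0.002 0.02 0; 0.001 -0.002 0.02 0"}}

```text
t: 8.3
eef_pos: [0.5532, -0.3635, 0.0945]
tool_rot: [0.0, -0.064, 0.998, -0.0]
contact_force: [-0.8, -0.7, -0.1]
gripper_width: 0.099
grasp_force: 39.6
```

Run:
```python
from h import *
plan(.5525,-.363,.061,97.5)
```

```text
row: 0.0007 0.0006 0.0335 -0.2 | yaw 97.3 pos [ 0.5532 -0.3635  0.0945] t 8.3 F [-0.8 -0.7 -0.1] g 0.099 gf 39.6 q7 2.58
```

Well placed. Lowering into the slot.

>>> {"fn": "send_rows", "kwargs": {"deltas": "0 0 0.012 0; 0 0 0.024 0; 0 0 0.03 0; 0 0 0.033 0; 0 0 0.033 0"}}

```text
t: 8.8
eef_pos: [0.5529, -0.3633, 0.0608]
tool_rot: [-0.0, -0.064, 0.998, 0.0]
contact_force: [0.1, -0.6, -0.4]
gripper_width: 0.097
grasp_force: 39.8
```

>>> {"fn": "send_rows", "kwargs": {"deltas": "0 0 0 0; 0 0 0 0"}}

```text
t: 9.0
eef_pos: [0.5531, -0.3634, 0.0612]
tool_rot: [0.0, -0.064, 0.998, -0.0]
contact_force: [-0.2, -0.4, 0.2]
gripper_width: 0.099
grasp_force: 39.8
```

>>> {"fn": "send_rows", "kwargs": {"deltas": "0 0 0.001 0; 0 0 0.002 0; 0 0 0.002 0"}}

```text
t: 9.3
eef_pos: [0.5534, -0.3636, 0.0603]
tool_rot: [0.0, -0.064, 0.998, -0.0]
contact_force: [-1.1, 1.5, 7.2]
gripper_width: 0.103
grasp_force: 40.9
```

>>> {"fn": "send_rows", "kwargs": {"deltas": "0 0 0 0; 0 0 0 0; 0 0 0 0; 0 0 0 0", "claw": 0.25}}

```text
t: 9.7
eef_pos: [0.5531, -0.3632, 0.059]
tool_rot: [-0.0, -0.064, 0.998, 0.0]
contact_force: [0.3, -1.0, 0.3]
gripper_width: 0.249
grasp_force: 0.0
```

>>> {"fn": "send_rows", "kwargs": {"deltas": "0 0 -0.03 0; 0 0 -0.08 0; 0 0 -0.13 0; 0 0 -0.18 0; 0 0 -0.2 0"}}

```text
t: 10.2
eef_pos: [0.5543, -0.3651, 0.2648]
tool_rot: [0.003, -0.064, 0.998, -0.002]
contact_force: [0.8, -0.6, 0.5]
gripper_width: 0.249
grasp_force: 0.0
```

Run:
```python
from h import *
plan(.438,.135,.26,83.4)
p=shot('wrist','w4.png')
```

```text
row: 0.0519 0.5109 0.0022 13.9 | yaw 97.3 pos [ 0.5543 -0.3651  0.2648] t 10.2 F [ 0.8 -0.6  0.5] g 0.249 gf 0.0 q7 2.49
```

View pics/w4.png

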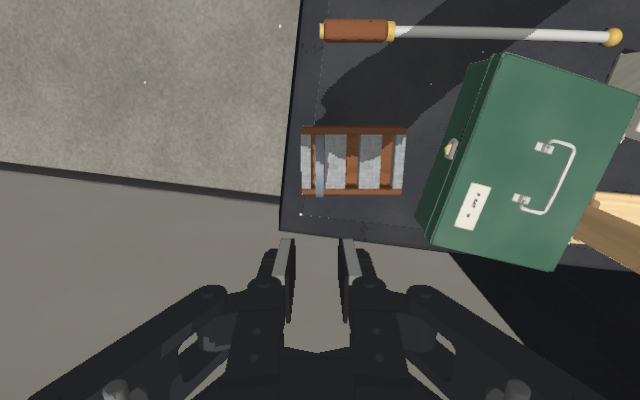

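The blue slice stands in the left slot of the dark rack (u≈320, v 135–195). Next is the violet slice.

>>> {"fn": "send_rows", "kwargs": {"deltas": "0.052 0.511 0.002 14; 0.052 0.511 0.002 14; 0.052 0.511 0.002 14; 0.052 0.511 0.002 14; 0.052 0.511 0.002 14"}}

```text
t: 10.75
eef_pos: [0.4953, -0.118, 0.2578]
tool_rot: [-0.0, 0.058, 0.998, 0.0]
contact_force: [-0.1, 0.0, 0.7]
gripper_width: 0.251
grasp_force: 0.0
```

Run:
```python
from h import *
plan(.438,.135,.26,83.4)
```

```text
row: 0.0863 0.2446 -0.0022 -0.1 | yaw 83.3 pos [ 0.4953 -0.118   0.2578] t 10.8 F [-0.1  0.   0.7] g 0.251 gf 0.0 q7 1.77
```

>>> {"fn": "send_rows", "kwargs": {"deltas": "0.086 0.243 0 0; 0.086 0.243 0 0; 0.086 0.243 0 0; 0.086 0.243 0 0; 0.086 0.243 0 0"}}

```text
t: 11.25
eef_pos: [0.4397, 0.1257, 0.2583]
tool_rot: [0.0, 0.058, 0.998, 0.0]
contact_force: [0.7, -0.4, 0.1]
gripper_width: 0.247
grasp_force: 0.0
```

>>> {"fn": "send_rows", "kwargs": {"deltas": "0 0 0.03 0; 0 0 0.06 0; 0 0 0.06 0; 0 0 0.06 0"}}

```text
t: 11.65
eef_pos: [0.4406, 0.1233, 0.1984]
tool_rot: [-0.0, 0.059, 0.998, -0.001]
contact_force: [-0.1, -0.5, 0.3]
gripper_width: 0.252
grasp_force: 0.0
```

Run:
```python
from h import *
plan(.438,.135,.13,83.4)
p=shot('wrist','w5.png'); P=cloud(p)
for n in ['slice_violet_center','disc_rose_center','disc_lapis_center']:
  for r in bot.masks_of(p,n)[:2]:
    q=P[r['mask']]; q=q[np.isfinite(q[:,0])&(q[:,2]>.122)&(q[:,2]<.155)]
    if len(q)<20: continue
    t=np.polyfit(q[:,0],q[:,1],1); print(n,round(r['confidence'],2),len(q),'x',np.percentile(q[:,0],[2,98]).round(4),'y',np.percentile(q[:,1],[3,97]).round(4),'slope',t.round(3),np.polyval(t,.438))
lm(p,['slice_violet_center','rack_axis','rack_stop','disc_rose_center'],1)
plan(.438,.135,.13,83.4)
```

```text
row: 0.0039 0.0114 0.0684 -0.1 | yaw 83.3 pos [0.4406 0.1233 0.1984] t 11.7 F [-0.1 -0.5  0.3] g 0.252 gf 0.0 q7 1.21
slice_violet_center 0.73 1350 x [0.4048 0.463 ] y [0.1312 0.1431] slope [-0.125  0.191] 0.13627460579991668
disc_rose_center 0.77 1337 x [0.4011 0.4508] y [0.0973 0.1085] slope [-0.105  0.148] 0.10182906388130666
disc_lapis_center 0.71 2349 x [0.3938 0.4544] y [0.0262 0.0373] slope [-0.082  0.068] 0.031420886607526496
slice_violet_center [0.4428 0.1357 0.1111] 0.77
rack_axis [0.4357 0.0807 0.1149] 0.82
rack_stop [0.4504 0.2217 0.1145] 0.93
disc_rose_center [0.4274 0.0266 0.1112] 0.65
row: 0.0044 0.0106 0.0688 -0.1 | yaw 83.3 pos [0.4411 0.1239 0.1988] t 12.1 F [-0.6 -0.7 -0.3] g 0.249 gf 0.0 q7 1.21
```

View pics/w5.png

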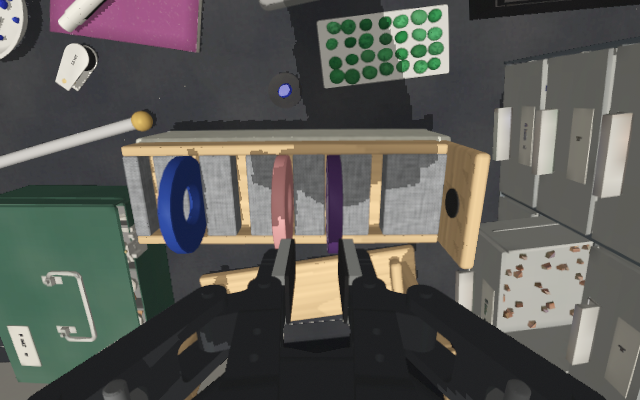

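In the wrist view violet (u≈334) is to the right of the finger centre (317), and rose is at 282. I'll shift +12 mm in y, then descend.

>>> {"fn": "send_rows", "kwargs": {"deltas": "0.004 0.0118 0 0; 0.004 0.0118 0.02 0; 0.004 0.0118 0.068 0; 0.004 0.0118 0.068 0; 0.004 0.0118 0.068 0"}}

```text
t: 12.55
eef_pos: [0.4377, 0.1361, 0.1304]
tool_rot: [-0.001, 0.058, 0.998, -0.001]
contact_force: [0.2, 0.2, 1.2]
gripper_width: 0.248
grasp_force: 0.0
```

>>> {"fn": "send_rows", "kwargs": {"deltas": "0 0 0 0; 0 0 0 0; 0 0 0 0; 0 0 0 0; 0 0 0 0", "claw": 0}}

```text
t: 13.05
eef_pos: [0.4392, 0.1366, 0.1318]
tool_rot: [0.001, 0.058, 0.998, 0.001]
contact_force: [-1.2, -0.9, 8.3]
gripper_width: 0.098
grasp_force: 43.1
```

>>> {"fn": "send_rows", "kwargs": {"deltas": "0 0 -0.03 0; 0 0 -0.06 0; 0 0 -0.1 0; 0 0 -0.14 0; 0 0 -0.14 0"}}

```text
t: 13.55
eef_pos: [0.4411, 0.137, 0.2756]
tool_rot: [0.004, 0.058, 0.998, 0.004]
contact_force: [-0.0, 0.5, -0.1]
gripper_width: 0.097
grasp_force: 42.0
```

Run:
```python
from h import *
plan(.5417,-.2798,.25,97.5)
```

```text
row: -0.1483 -0.4024 0.0236 -14.2 | yaw 83.3 pos [0.4411 0.137  0.2756] t 13.6 F [-0.   0.5 -0.1] g 0.097 gf 42.0 q7 1.09
```

>>> {"fn": "send_rows", "kwargs": {"deltas": "-0.148 -0.4 0.02 -14; -0.148 -0.4 0.02 -14; -0.148 -0.4 0.02 -14; -0.148 -0.4 0.02 -14; -0.148 -0.4 0.02 -14"}}

```text
t: 14.05
eef_pos: [0.494, -0.0947, 0.2591]
tool_rot: [0.0, -0.064, 0.998, 0.0]
contact_force: [0.4, 0.2, 0.1]
gripper_width: 0.094
grasp_force: 41.9
```

Run:
```python
from h import *
plan(.5405,-.2798,.25,97.5)
```

```text
row: -0.0223 -0.1896 0.0089 -0.1 | yaw 97.4 pos [ 0.494  -0.0947  0.2591] t 14.1 F [0.4 0.2 0.1] g 0.094 gf 41.9 q7 1.98
```

>>> {"fn": "send_rows", "kwargs": {"deltas": "-0.022 -0.185 0.01 0; -0.022 -0.185 0.01 0; -0.022 -0.185 0.01 0; -0.022 -0.185 0.01 0; -0.022 -0.185 0.12 0"}}

```text
t: 14.55
eef_pos: [0.5424, -0.2827, 0.2039]
tool_rot: [0.005, -0.06, 0.998, -0.005]
contact_force: [1.2, -0.7, -0.7]
gripper_width: 0.099
grasp_force: 41.9
```

>>> {"fn": "send_rows", "kwargs": {"deltas": "0 0 0.05 0; 0 0 0.07 0; 0 0 0.07 0; 0 0 0.07 0"}}

```text
t: 14.95
eef_pos: [0.5396, -0.2741, 0.1297]
tool_rot: [0.0, -0.064, 0.998, -0.0]
contact_force: [0.7, 0.1, -0.3]
gripper_width: 0.097
grasp_force: 41.9
```

Run:
```python
from h import *
plan(.5405,-.2798,.061,97.5)
```

```text
row: -0.0001 -0.0058 0.0687 -0.2 | yaw 97.3 pos [ 0.5396 -0.2741  0.1297] t 14.9 F [ 0.7  0.1 -0.3] g 0.097 gf 41.9 q7 2.51
```

>>> {"fn": "send_rows", "kwargs": {"deltas": "0 -0.0058 0 0; 0 -0.0058 0.02 0; 0 -0.0058 0.03 0; 0 -0.0058 0.03 0; 0 -0.0058 0.03 0"}}

```text
t: 15.45
eef_pos: [0.5406, -0.2797, 0.0999]
tool_rot: [0.0, -0.064, 0.998, -0.0]
contact_force: [0.3, -0.9, -0.8]
gripper_width: 0.096
grasp_force: 41.9
```

Run:
```python
from h import *
plan(.5405,-.2798,.061,97.5)
```

```text
row: 0.0002 -0.0000 0.0389 -0.2 | yaw 97.3 pos [ 0.5406 -0.2797  0.0999] t 15.4 F [ 0.3 -0.9 -0.8] g 0.096 gf 41.9 q7 2.54
```

>>> {"fn": "send_rows", "kwargs": {"deltas": "0 0 0.012 0; 0 0 0.025 0; 0 0 0.034 0; 0 0 0.038 0; 0 0 0.038 0"}}

```text
t: 15.95
eef_pos: [0.54, -0.2794, 0.0617]
tool_rot: [-0.0, -0.064, 0.998, 0.001]
contact_force: [-3.9, 3.0, 13.1]
gripper_width: 0.098
grasp_force: 43.9
```

>>> {"fn": "send_rows", "kwargs": {"deltas": "0 0 0.001 0; 0 0 0.002 0; 0 0 0.002 0"}}

```text
t: 16.25
eef_pos: [0.5402, -0.2796, 0.0616]
tool_rot: [0.0, -0.064, 0.998, 0.001]
contact_force: [-8.5, 4.6, 28.2]
gripper_width: 0.095
grasp_force: 46.4
```

>>> {"fn": "send_rows", "kwargs": {"deltas": "0 0 -0.001 0; 0 0 -0.001 0; 0 0 -0.001 0; 0 0 -0.001 0", "claw": 0.25}}

```text
t: 16.65
eef_pos: [0.54, -0.2794, 0.0596]
tool_rot: [-0.0, -0.064, 0.998, 0.0]
contact_force: [0.0, 0.2, 0.0]
gripper_width: 0.247
grasp_force: 0.0
```

>>> {"fn": "send_rows", "kwargs": {"deltas": "0 0 -0.03 0; 0 0 -0.08 0; 0 0 -0.13 0; 0 0 -0.18 0; 0 0 -0.2 0"}}

```text
t: 17.15
eef_pos: [0.5416, -0.281, 0.2649]
tool_rot: [0.003, -0.064, 0.998, -0.001]
contact_force: [-0.1, -0.7, 0.2]
gripper_width: 0.248
grasp_force: 0.0
```

```bash
cat >> h.py <<'E'
def rc(name,P,box,z0,z1):
    m=(P[...,0]>box[0])&(P[...,0]<box[1])&(P[...,1]>box[2])&(P[...,1]<box[3])&(P[...,2]>z0)&(P[...,2]<z1)
    q=P[m]; r=cv2.minAreaRect((q[:,:2]*1000).astype(np.float32)); print(name,m.sum(),np.round(r[0],1),np.round(r[1],1),round(r[2],2),np.median(q[:,2]))
    return q
E
python3 - <<'E'
from h import *
plan(.33,-.345,.26,6.1)
p=shot('top','top2.png'); P=cloud(p)
lm(p,['slice_violet_center','slice_blue_center','bar_grip','bar_mid','bar_tip'],2)
E
```

```text
row: 0.2181 -0.0365 0.0038 -88.8 | yaw 97.3 pos [ 0.5416 -0.281   0.2649] t 17.1 F [-0.1 -0.7  0.2] g 0.248 gf 0.0 q7 2.41
```

View pics/top2.png

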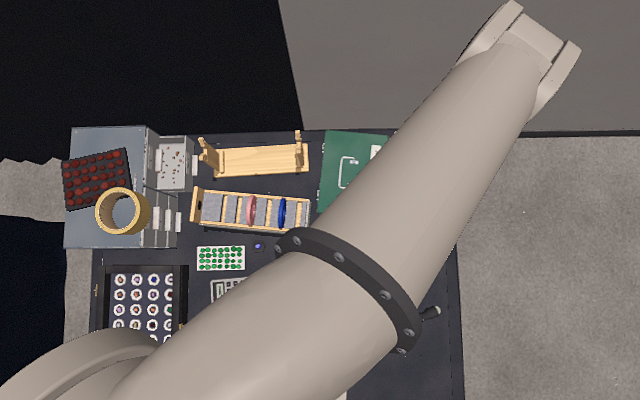

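The arm hides the bar here, and the pale rack now holds only rose and lapis. I'll move over the bar and turn the wrist (+91° spin).

>>> {"fn": "send_rows", "kwargs": {"deltas": "0.127 -0.048 -0.02 45; 0.127 -0.048 -0.02 45; 0.127 -0.048 -0.02 45; 0.127 -0.048 -0.02 45; 0.127 -0.048 -0.02 45", "claw": 0.6}}

```text
t: 17.95
eef_pos: [0.4186, -0.3436, 0.2793]
tool_rot: [-0.001, 0.31, 0.951, 0.0]
contact_force: [0.3, -0.5, 0.3]
gripper_width: 0.6
grasp_force: 0.0
```

>>> {"fn": "send_rows", "kwargs": {"deltas": "0 0 0 45; 0 0 0 45; 0 0 0 45; 0 0 0 45; 0 0 0 45"}}

```text
t: 18.45
eef_pos: [0.4199, -0.3427, 0.2788]
tool_rot: [-0.001, 0.636, 0.772, -0.0]
contact_force: [0.3, 0.3, -0.0]
gripper_width: 0.597
grasp_force: 0.0
```

Run:
```python
from h import *
plan(.40,-.345,.28,6.1)
p=shot('wrist','w6.png'); P=cloud(p)
lm(p,['bar_grip','bar_mid','bar_tip','slice_violet_center','slice_blue_center'],1)
for r in bot.masks_of(p,'bar_grip')[:2]:
    q=P[r['mask']]; q=q[np.isfinite(q[:,0])]; print(r['confidence'],len(q),cv2.fitLine(q[:,:2].astype(np.float32),cv2.DIST_HUBER,0,.01,.01).ravel(),q.mean(0),q.min(0),q.max(0))
```

```text
row: 0.0016 -0.0200 -0.0011 4.9 | yaw 11.0 pos [ 0.4199 -0.3427  0.2788] t 18.4 F [ 0.3  0.3 -0. ] g 0.597 gf 0.0 q7 1.30
bar_grip [ 0.4003 -0.3445  0.0089] 0.68
bar_mid [ 0.3813 -0.1753  0.0147] 0.98
bar_tip [ 0.4001 -0.3432  0.0064] 0.31
slice_violet_center [ 0.5418 -0.2814  0.0436] 0.71
slice_blue_center [ 0.5537 -0.3641  0.0436] 0.59
0.6 2293 [ 0.1272991  -0.9918644   0.39286965 -0.27679667] [ 0.39286965 -0.27679667  0.01826715] [ 0.37270588 -0.37785247 -0.00077695] [ 0.4143496  -0.16100726  0.02495688]
```

View pics/w6.png

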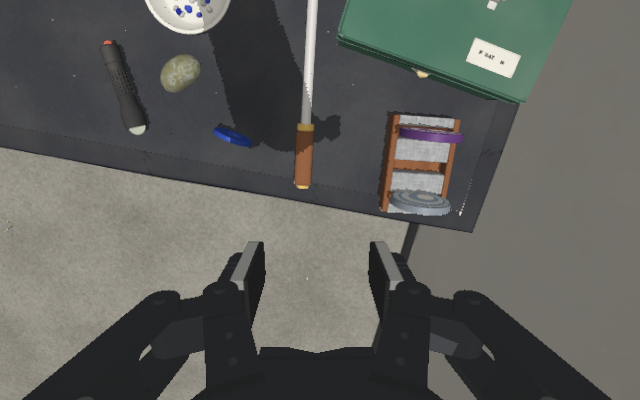

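Both slices stand in the dark rack (violet v≈135, blue v≈202), at the right height. The bar handle is at u≈305, v 125–188, and has not been disturbed. I'll grasp the handle 22 mm behind its centre.

Run:
```python
from h import *
plan(.4042,-.3663,.08,6.8)
```

```text
row: -0.0195 -0.0203 0.1999 4.7 | yaw 11.5 pos [ 0.4203 -0.3433  0.2799] t 18.8 F [0.5 0.3 0.4] g 0.599 gf 0.0 q7 1.31
```

>>> {"fn": "send_rows", "kwargs": {"deltas": "-0.0195 -0.0203 0.05 4.5; -0.0195 -0.0203 0.1 4.5; -0.0195 -0.0203 0.15 4.5; -0.0195 -0.0203 0.2 4.5; -0.0195 -0.0203 0.2 4.5"}}

```text
t: 19.3
eef_pos: [0.4021, -0.3636, 0.0758]
tool_rot: [-0.004, 0.663, 0.749, 0.0]
contact_force: [-0.3, 1.4, 0.8]
gripper_width: 0.603
grasp_force: 0.0
```

>>> {"fn": "send_rows", "kwargs": {"deltas": "0 0 0 0; 0 0 0 0", "force": 110}}

```text
t: 19.5
eef_pos: [0.4053, -0.3678, 0.0825]
tool_rot: [0.002, 0.663, 0.748, 0.0]
contact_force: [0.3, 0.3, 0.5]
gripper_width: 0.599
grasp_force: 0.0
```

Run:
```python
from h import *
plan(.4042,-.3663,.012,6.8)
p=shot('wrist'); P=cloud(p)
q=rc('bar',P,(.36,.45,-.385,-.3),.018,.03)
print(cv2.fitLine(q[:,:2].astype(np.float32),cv2.DIST_HUBER,0,.01,.01).ravel())
```

```text
row: 0.0018 -0.0010 0.0704 0.1 | yaw 6.9 pos [ 0.4053 -0.3678  0.0825] t 19.5 F [0.3 0.3 0.5] g 0.599 gf 0.0 q7 1.50
bar 3799 [ 400.6 -339.3] [22.  79.9] 7.12 0.021943955615477295
[ 0.12968694 -0.991555    0.4003154  -0.33658135]
```

>>> {"fn": "send_rows", "kwargs": {"deltas": "0.001 -0.001 0.04 0; 0.001 -0.001 0.06 0; 0.001 -0.001 0.07 -0.3; 0.001 -0.001 0.07 -0.3; 0.001 -0.001 0.07 -0.3"}}

```text
t: 20.05
eef_pos: [0.4041, -0.3665, 0.0117]
tool_rot: [0.001, 0.661, 0.75, 0.0]
contact_force: [-0.3, 0.7, 0.7]
gripper_width: 0.6
grasp_force: 0.0
```

>>> {"fn": "send_rows", "kwargs": {"deltas": "0 0 0 0; 0 0 0 0"}}

```text
t: 20.25
eef_pos: [0.4038, -0.366, 0.0112]
tool_rot: [0.001, 0.661, 0.75, 0.0]
contact_force: [0.5, 0.4, 0.5]
gripper_width: 0.607
grasp_force: 0.0
```

>>> {"fn": "send_rows", "kwargs": {"deltas": "0 0 0 0; 0 0 0 0; 0 0 0 0; 0 0 0 0; 0 0 0 0", "claw": 0, "force": 110}}

```text
t: 20.75
eef_pos: [0.4037, -0.3658, 0.0109]
tool_rot: [0.0, 0.661, 0.75, 0.0]
contact_force: [-0.6, 1.8, 8.4]
gripper_width: 0.231
grasp_force: 107.8
```

Run:
```python
from h import *
plan(.4042,-.3663,.115,6.8)
```

```text
row: -0.0006 0.0006 -0.1041 0.4 | yaw 7.2 pos [ 0.4037 -0.3658  0.0109] t 20.8 F [-0.6  1.8  8.4] g 0.231 gf 107.8 q7 1.59
```

>>> {"fn": "send_rows", "kwargs": {"deltas": "0 0 -0.03 0; 0 0 -0.08 0; 0 0 -0.13 0; 0 0 -0.18 0; 0 0 -0.21 0"}}

```text
t: 21.25
eef_pos: [0.4033, -0.3665, 0.2234]
tool_rot: [0.001, 0.662, 0.75, 0.0]
contact_force: [0.5, -0.9, -2.5]
gripper_width: 0.227
grasp_force: 108.2
```

Run:
```python
from h import *
plan(.376,-.390,.22,-6.6)
```

```text
row: -0.0199 -0.0301 0.0034 13.7 | yaw 7.1 pos [ 0.4033 -0.3665  0.2234] t 21.2 F [ 0.5 -0.9 -2.5] g 0.227 gf 108.2 q7 1.34
```

>>> {"fn": "send_rows", "kwargs": {"deltas": "-0.02 -0.03 0 4; -0.02 -0.03 0 8; -0.02 -0.03 0 12; -0.02 -0.03 0 13.7; -0.02 -0.03 0 13.7"}}

```text
t: 21.75
eef_pos: [0.3759, -0.3889, 0.2198]
tool_rot: [-0.0, 0.746, 0.666, -0.0]
contact_force: [-0.2, -0.0, -1.0]
gripper_width: 0.231
grasp_force: 108.0
```

>>> {"fn": "send_rows", "kwargs": {"deltas": "0 0 0 0; 0 0 0 0; 0 0 0 0"}}

```text
t: 22.05
eef_pos: [0.3761, -0.3891, 0.2201]
tool_rot: [-0.0, 0.746, 0.666, 0.0]
contact_force: [0.1, -0.0, -2.6]
gripper_width: 0.23
grasp_force: 108.0
```

```bash
cat >> h.py <<'E'
def barfit(p,P):
    for r in bot.masks_of(p,'bar_mid')[:1]:
        q=P[r['mask']]; q=q[np.isfinite(q[:,0])]
        med=np.median(q[:,2]); q=q[abs(q[:,2]-med)<.03]
        vx,vy,x0,y0=cv2.fitLine(q[:,:2].astype(np.float32),cv2.DIST_HUBER,0,.01,.01).ravel()
        if vy<0: vx,vy=-vx,-vy
        s=(q[:,0]-x0)*vx+(q[:,1]-y0)*vy
        print('bar',round(r['confidence'],2),len(q),'dir',round(float(np.degrees(np.arctan2(vy,vx))),2),'pt',x0.round(4),y0.round(4),'x at y=-.1:',round(float(x0+vx/vy*(-.1-y0)),4))
        for a in np.arange(-.2,.25,.04):
            k=(s>a)&(s<a+.04)
            if k.sum()>15: print('  y~%.3f ztop(90%%) %.4f xmid %.4f'%(y0+(a+.02)*vy,np.percentile(q[k,2],90),np.median(q[k,0])))
        print('  ymax',np.percentile(q[:,1],99.5).round(4))
E
python3 - <<'E'
from h import *
plan(.376,-.390,.22,-6.6)
p=shot('wrist','w7.png'); P=cloud(p); barfit(p,P)
lm(p,['bar_mid','bar_tip','bar_grip','rack_axis','disc_lapis_center','disc_rose_center'],1)
E
```

```text
row: -0.0009 0.0001 0.0001 0.1 | yaw -6.5 pos [ 0.3761 -0.3891  0.2201] t 22.1 F [ 0.1 -0.  -2.6] g 0.230 gf 108.0 q7 1.22
bar 0.84 12253 dir 82.84 pt 0.3803 -0.3391 x at y=-.1: 0.4103
  y~-0.399 ztop(90%) 0.2320 xmid 0.3740
  y~-0.359 ztop(90%) 0.2320 xmid 0.3779
  y~-0.319 ztop(90%) 0.2312 xmid 0.3828
  y~-0.280 ztop(90%) 0.2266 xmid 0.3866
  ymax -0.2785
bar_grip [ 0.3787 -0.3704  0.2186] 0.92
disc_lapis_center [ 0.3134 -0.3323  0.0235] 0.61
```

View pics/w7.png

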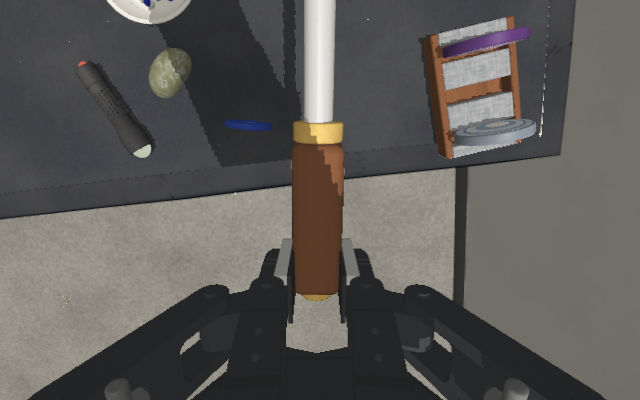

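The handle is held level and centred at u≈318, with the rod running straight up the image. I'll get the bar tip and rack lines from the fixed cameras.

Run:
```python
from h import *
p=shot('top','top3.png'); P=cloud(p)
q=rc('rails',P,(.37,.50,-.04,.215),.090,.102)
# fit lines for the two rails: local coords
u=np.array([np.sin(np.radians(6.4)),np.cos(np.radians(6.4))]);n=np.array([u[1],-u[0]])
c=np.array([.434,.081]); s=(q[:,:2]-c)@u; w=(q[:,:2]-c)@n
for lo,hi in [(-.11,-.06),(-.06,-.0),(0,.06),(.06,.12)]:
    k=(s>lo)&(s<hi); print(lo,k.sum(),np.percentile(w[k],[1,3,97,99]).round(4))
print('s',np.percentile(s,[.5,1,99]).round(4))
m=(P[...,2]>.122)&(P[...,2]<.16)&(P[...,0]>.36)&(P[...,0]<.5)&(P[...,1]>-.04)&(P[...,1]<.13)
t=P[m]; st=(t[:,:2]-c)@u; wt=(t[:,:2]-c)@n
for a in (-.054,.018):
    k=abs(st-a)<.015; print('stone',a,k.sum(),'s',np.median(st[k]).round(4),'w',np.percentile(wt[k],[1,50,99]).round(4),t[k,2].max().round(4))
barfit(p,P); lm(p,['bar_mid','bar_tip','disc_lapis_center','disc_rose_center','rack_axis','rack_stop'],1)
p=shot('scene','sc3.png'); P=cloud(p); barfit(p,P); lm(p,['bar_mid','bar_tip','disc_lapis_center','disc_rose_center','rack_axis','rack_stop'],1)
```

```text
rails 2593 [435.6  96.4] [246.3  82.3] 83.64 0.09609518644765147
-0.11 575 [-0.0406 -0.0393  0.0387  0.04  ]
-0.06 558 [-0.0407 -0.0397  0.0389  0.04  ]
0 520 [-0.0408 -0.0398  0.0391  0.0403]
0.06 734 [-0.0407 -0.0394  0.0386  0.0402]
s [-0.1068 -0.1061  0.1331]
stone -0.054 149 s -0.0547 w [-0.0343 -0.0029  0.0319] 0.1536
stone 0.018 161 s 0.0139 w [-0.0338 -0.0004  0.0324] 0.1509
bar 0.59 602 dir 83.11 pt 0.4046 -0.155 x at y=-.1: 0.4113
  y~-0.254 ztop(90%) 0.2278 xmid 0.3936
  y~-0.215 ztop(90%) 0.2274 xmid 0.3975
  y~-0.175 ztop(90%) 0.2269 xmid 0.4023
  y~-0.135 ztop(90%) 0.2266 xmid 0.4072
  y~-0.095 ztop(90%) 0.2267 xmid 0.4118
  y~-0.056 ztop(90%) 0.2297 xmid 0.4151
  ymax -0.0619
bar_tip [ 0.4201 -0.0589  0.2214] 0.58
disc_lapis_center [0.4301 0.0271 0.1151] 0.7
disc_rose_center [0.4364 0.0992 0.1116] 0.54
rack_axis [0.4356 0.0822 0.1187] 0.68
rack_stop [0.4492 0.224  0.1148] 0.81
bar 0.65 647 dir 83.16 pt 0.3855 -0.2997 x at y=-.1: 0.4094
  y~-0.399 ztop(90%) 0.2327 xmid 0.3757
  y~-0.359 ztop(90%) 0.2322 xmid 0.3722
  y~-0.320 ztop(90%) 0.2283 xmid 0.3824
  y~-0.280 ztop(90%) 0.2270 xmid 0.3880
  y~-0.240 ztop(90%) 0.2274 xmid 0.3928
  y~-0.200 ztop(90%) 0.2268 xmid 0.3977
  y~-0.161 ztop(90%) 0.2266 xmid 0.4027
  y~-0.121 ztop(90%) 0.2267 xmid 0.4077
  y~-0.081 ztop(90%) 0.2285 xmid 0.4122
  ymax -0.0676
bar_mid [ 0.3987 -0.2042  0.2168] 0.59
bar_tip [ 0.3976 -0.2034  0.2189] 0.64
disc_lapis_center [0.4298 0.0269 0.1188] 0.86
disc_rose_center [0.4386 0.0999 0.1088] 0.84
rack_axis [0.4322 0.0817 0.1133] 0.98
rack_stop [0.4514 0.2193 0.1138] 0.83
```

View pics/sc3.png

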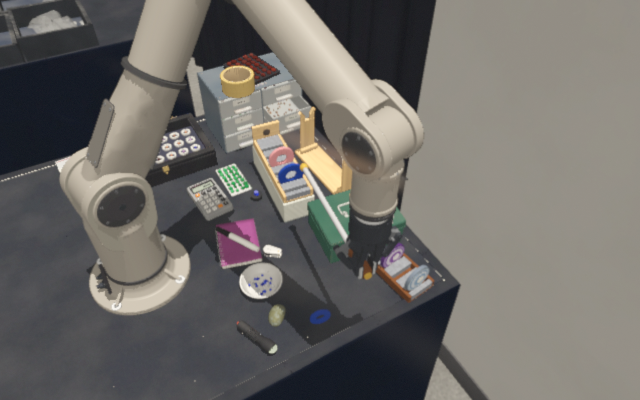

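The scene view confirms the bar (tip at (303,165)) is level and clear of the rack. Rail fit: axis x = 0.4337 + 0.112(y − 0.081), 83.6°. The bar needs about +5 mm in x and +0.4°, then lower to 0.114.

Run:
```python
from h import *
plan(.3810,-.389,.114,-6.3)
```

```text
row: 0.0007 0.0050 0.1062 -0.2 | yaw -6.5 pos [ 0.376  -0.3892  0.2202] t 23.2 F [-0.8 -0.1 -1.8] g 0.226 gf 108.0 q7 1.22
```

>>> {"fn": "send_rows", "kwargs": {"deltas": "0 0.005 0.03 -0.4; 0 0.005 0.06 -0.4; 0 0.005 0.09 -0.4; 0 0.005 0.106 -0.4; 0 0.005 0.106 -0.4"}}

```text
t: 23.75
eef_pos: [0.3802, -0.3889, 0.1126]
tool_rot: [-0.002, 0.744, 0.668, -0.0]
contact_force: [-0.2, 0.5, -1.9]
gripper_width: 0.233
grasp_force: 108.1
```

>>> {"fn": "send_rows", "kwargs": {"deltas": "0 0 0 0; 0 0 0 0; 0 0 0 0"}}

```text
t: 24.05
eef_pos: [0.3815, -0.3903, 0.1153]
tool_rot: [0.001, 0.744, 0.668, 0.0]
contact_force: [0.8, -0.2, -2.4]
gripper_width: 0.227
grasp_force: 108.1
```

Run:
```python
from h import *
plan(.4127,-.106,.114,-6.3)
p=shot('top'); P=cloud(p); barfit(p,P)
p=shot('scene'); P=cloud(p); barfit(p,P)
```

```text
row: 0.2860 0.0008 0.0010 0.2 | yaw -6.1 pos [ 0.3815 -0.3903  0.1153] t 24.1 F [ 0.8 -0.2 -2.4] g 0.227 gf 108.1 q7 1.33
bar 0.94 565 dir 83.4 pt 0.3977 -0.2392 x at y=-.1: 0.4139
  y~-0.418 ztop(90%) 0.1259 xmid 0.3780
  y~-0.378 ztop(90%) 0.1276 xmid 0.3854
  y~-0.339 ztop(90%) 0.1236 xmid 0.3757
  y~-0.299 ztop(90%) 0.1230 xmid 0.3901
  y~-0.259 ztop(90%) 0.1224 xmid 0.3949
  y~-0.219 ztop(90%) 0.1226 xmid 0.3996
  y~-0.180 ztop(90%) 0.1219 xmid 0.4046
  y~-0.140 ztop(90%) 0.1222 xmid 0.4085
  y~-0.100 ztop(90%) 0.1217 xmid 0.4140
  y~-0.060 ztop(90%) 0.1244 xmid 0.4163
  ymax -0.0703
```

>>> {"fn": "send_rows", "kwargs": {"deltas": "0.02 0 0.0015 0; 0.04 0 0.0015 0; 0.06 0 0.0015 0; 0.08 0 0.0015 0; 0.1 0.0003 0.0015 0"}}

```text
t: 24.75
eef_pos: [0.392, -0.2896, 0.1129]
tool_rot: [0.0, 0.744, 0.668, 0.0]
contact_force: [0.6, 1.1, -1.7]
gripper_width: 0.227
grasp_force: 108.1
```

>>> {"fn": "send_rows", "kwargs": {"deltas": "0.01 0 0 0; 0.02 0 0 0; 0.03 0 0 0; 0.03 0 0 0; 0.03 0.0 0 0"}}

```text
t: 25.25
eef_pos: [0.3952, -0.2608, 0.1128]
tool_rot: [0.0, 0.744, 0.668, -0.0]
contact_force: [-0.1, -0.2, -1.6]
gripper_width: 0.228
grasp_force: 108.1
```

Run:
```python
from h import *
plan(.4127,-.106,.114,-6.3)
p=shot('top','top4.png'); P=cloud(p); barfit(p,P); lm(p,['disc_lapis_center','disc_rose_center'],1)
q=shot('scene','sc4.png')
A=cv2.resize(p['img'][170:260,190:350],(800,450),interpolation=cv2.INTER_CUBIC)
cv2.imwrite('pics/c4.png',A[:,:,::-1])
```

```text
row: 0.1558 0.0010 -0.0013 0.2 | yaw -6.1 pos [ 0.3952 -0.2608  0.1128] t 25.2 F [-0.1 -0.2 -1.6] g 0.228 gf 108.1 q7 1.16
bar 0.62 161 dir 85.3 pt 0.4284 0.026 x at y=-.1: 0.418
  y~0.006 ztop(90%) 0.1199 xmid 0.4259
  y~0.046 ztop(90%) 0.1212 xmid 0.4312
  ymax 0.0657
disc_lapis_center [0.428  0.0267 0.114 ] 0.58
disc_rose_center [0.4339 0.0992 0.1109] 0.77
```

View pics/c4.png

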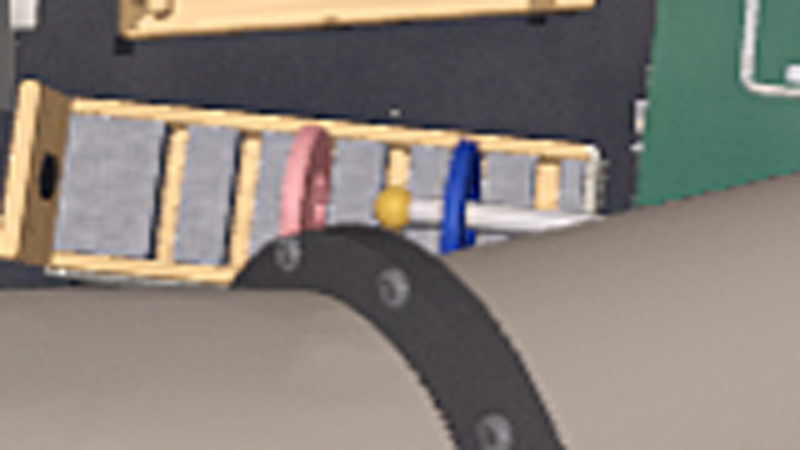

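The ball (395,207) is past the lapis disc and heading for the rose hole. Continuing.

>>> {"fn": "send_rows", "kwargs": {"deltas": "0.02 0.0002 -0.001 0; 0.04 0.0003 -0.001 0; 0.06 0.0004 -0.001 0; 0.08 0.0005 -0.001 0; 0.1 0.0007 -0.001 0"}}

```text
t: 26.0
eef_pos: [0.4065, -0.1607, 0.1137]
tool_rot: [0.0, 0.744, 0.668, 0.0]
contact_force: [0.6, -0.2, -1.1]
gripper_width: 0.231
grasp_force: 108.1
```

>>> {"fn": "send_rows", "kwargs": {"deltas": "0.015 0 0 0; 0.03 0 0 0; 0.04 0.0003 0 0; 0.044 0.0003 0 0; 0.044 0.0003 0 0"}}

```text
t: 26.5
eef_pos: [0.4116, -0.1173, 0.1137]
tool_rot: [0.0, 0.744, 0.669, -0.0]
contact_force: [-0.1, -0.3, -1.7]
gripper_width: 0.232
grasp_force: 108.1
```

Run:
```python
from h import *
plan(.4127,-.106,.114,-6.3)
p=shot('scene','sc5.png');P=cloud(p); barfit(p,P); lm(p,['bar_tip','disc_lapis_center','disc_rose_center'],1)
A=cv2.resize(p['img'][110:250,230:390],(640,560),interpolation=cv2.INTER_CUBIC)
cv2.imwrite('pics/c5.png',A[:,:,::-1])
```

```text
row: 0.0114 -0.0001 -0.0003 0.2 | yaw -6.1 pos [ 0.4116 -0.1173  0.1137] t 26.5 F [-0.1 -0.3 -1.7] g 0.232 gf 108.1 q7 0.91
bar 0.7 308 dir 83.91 pt 0.4274 0.0202 x at y=-.1: 0.4146
  y~-0.119 ztop(90%) 0.1263 xmid 0.4133
  y~0.000 ztop(90%) 0.1209 xmid 0.4245
  y~0.040 ztop(90%) 0.1199 xmid 0.4265
  y~0.080 ztop(90%) 0.1201 xmid 0.4342
  y~0.120 ztop(90%) 0.1205 xmid 0.4382
  y~0.159 ztop(90%) 0.1198 xmid 0.4425
  y~0.199 ztop(90%) 0.1221 xmid 0.4458
  ymax 0.2039
bar_tip [0.4528 0.2138 0.1114] 0.81
disc_lapis_center [0.4308 0.0269 0.1188] 0.66
disc_rose_center [0.437  0.0993 0.1131] 0.79
```

View pics/c5.png

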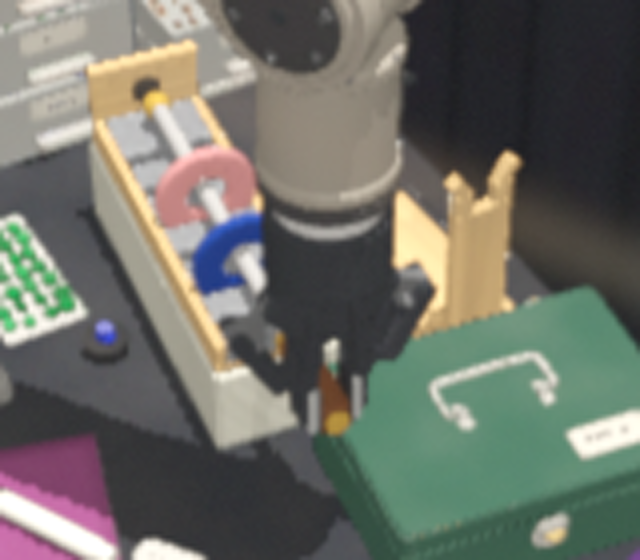

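The bar passes through both rose and lapis, and the ball (150,98) is close to the end board. Creeping forward until contact.

>>> {"fn": "send_rows", "kwargs": {"deltas": "0.003 0 0 0; 0.006 0 0 0; 0.008 0 0 0; 0.009 0 0 0; 0.009 0 0 0"}}

```text
t: 27.25
eef_pos: [0.4124, -0.1082, 0.1136]
tool_rot: [-0.0, 0.744, 0.669, -0.0]
contact_force: [-1.1, -1.2, -1.5]
gripper_width: 0.227
grasp_force: 108.1
```

>>> {"fn": "send_rows", "kwargs": {"deltas": "0.001 0 0 0; 0.002 0 0 0; 0.003 0 0 0; 0.003 0 0 0; 0.003 0 0 0"}}

```text
t: 27.75
eef_pos: [0.4126, -0.1068, 0.1139]
tool_rot: [0.001, 0.744, 0.668, -0.001]
contact_force: [0.2, -5.9, -0.7]
gripper_width: 0.231
grasp_force: 108.1
```

Contact is felt (−5.9 N along y). I'll hold briefly, back off 2 mm and lift slowly.

>>> {"fn": "send_rows", "kwargs": {"deltas": "0 0 0 0; 0 0 0 0; -0.002 0 0 0; -0.002 0 -0.005 0; -0.002 0 -0.012 0"}}

```text
t: 28.25
eef_pos: [0.4122, -0.1072, 0.1259]
tool_rot: [-0.0, 0.744, 0.668, -0.0]
contact_force: [0.8, -0.7, -2.0]
gripper_width: 0.23
grasp_force: 108.0
```

>>> {"fn": "send_rows", "kwargs": {"deltas": "0 0 -0.012 0; 0 0 -0.024 0; 0 0 -0.036 0; 0 0 -0.05 0; 0 0 -0.064 0"}}

```text
t: 28.75
eef_pos: [0.4122, -0.1075, 0.1903]
tool_rot: [-0.0, 0.744, 0.668, -0.001]
contact_force: [-0.9, 0.4, -2.7]
gripper_width: 0.231
grasp_force: 108.0
```

>>> {"fn": "send_rows", "kwargs": {"deltas": "0 0 -0.015 0; 0 0 -0.03 0; 0 0 -0.045 0; 0 0 -0.06 0; 0 0 -0.07 0"}}

```text
t: 29.25
eef_pos: [0.4124, -0.1078, 0.2598]
tool_rot: [0.0, 0.744, 0.668, -0.0]
contact_force: [-0.0, 1.6, -4.4]
gripper_width: 0.231
grasp_force: 108.0
```

>>> {"fn": "send_rows", "kwargs": {"deltas": "0 0 0 0; 0 0 0 0; 0 0 0 0"}}

```text
t: 29.55
eef_pos: [0.4117, -0.1075, 0.259]
tool_rot: [-0.0, 0.744, 0.668, -0.002]
contact_force: [-0.2, 0.4, -2.7]
gripper_width: 0.229
grasp_force: 108.0
```

Run:
```python
from h import *
plan(.4127,-.106,.26,-6.3)
p=shot('scene','sc6.png');P=cloud(p); barfit(p,P); lm(p,['bar_tip','bar_mid','disc_lapis_center','disc_rose_center','stand_axis'],1)
p=shot('wrist','w8.png');P=cloud(p); lm(p,['stand_axis'],2); barfit(p,P)
p=shot('top');P=cloud(p); lm(p,['stand_axis','disc_lapis_center','disc_rose_center'],2); barfit(p,P); np.save('Pt.npy',P)
for a,b in ((-.05,.05),(.15,.27)): 
    q=rc('prong',P,(.535,.64,a,b),.1,.17)
rc('base',P,(.53,.63,.0,.19),.008,.03)
```

```text
row: 0.0016 0.0008 -0.0010 0.2 | yaw -6.1 pos [ 0.4117 -0.1075  0.259 ] t 29.6 F [-0.2  0.4 -2.7] g 0.229 gf 108.0 q7 -0.08
bar 0.67 269 dir 83.71 pt 0.4279 0.0367 x at y=-.1: 0.4128
  y~-0.142 ztop(90%) 0.2659 xmid 0.4077
  y~-0.102 ztop(90%) 0.2715 xmid 0.4132
  y~0.057 ztop(90%) 0.2655 xmid 0.4299
  y~0.096 ztop(90%) 0.2647 xmid 0.4331
  y~0.136 ztop(90%) 0.2648 xmid 0.4392
  y~0.176 ztop(90%) 0.2638 xmid 0.4430
  y~0.216 ztop(90%) 0.2647 xmid 0.4465
  ymax 0.2113
bar_tip [0.4503 0.2211 0.2571] 0.82
bar_mid [0.4335 0.0783 0.2586] 0.61
disc_lapis_center [ 0.3114 -0.3331  0.0228] 0.61
disc_rose_center [0.4389 0.0988 0.2469] 0.93
bar 0.9 12329 dir 83.26 pt 0.4163 -0.0579 x at y=-.1: 0.4113
  y~-0.117 ztop(90%) 0.2714 xmid 0.4103
  y~-0.078 ztop(90%) 0.2712 xmid 0.4140
  y~-0.038 ztop(90%) 0.2702 xmid 0.4186
  y~0.002 ztop(90%) 0.2653 xmid 0.4223
  ymax 0.0031
stand_axis [0.5812 0.0952 0.1301] 0.9
disc_lapis_center [0.4298 0.0265 0.2518] 0.79
disc_lapis_center [ 0.3126 -0.3297  0.0199] 0.48
disc_rose_center [0.4359 0.0989 0.2487] 0.73
bar 0.74 754 dir 83.25 pt 0.4356 0.0945 x at y=-.1: 0.4125
  y~-0.045 ztop(90%) 0.2660 xmid 0.4205
  y~-0.005 ztop(90%) 0.2659 xmid 0.4234
  y~0.035 ztop(90%) 0.2659 xmid 0.4286
  y~0.075 ztop(90%) 0.2656 xmid 0.4325
  y~0.114 ztop(90%) 0.2652 xmid 0.4386
  y~0.154 ztop(90%) 0.2650 xmid 0.4431
  y~0.194 ztop(90%) 0.2664 xmid 0.4475
  ymax 0.218
prong 135 [585.  -12.9] [54. 10.] 2.37 0.14084793059683565
prong 416 [579.9 231.5] [79.9 62.4] 10.36 0.12312330786916759
base 1954 [585.6  95.9] [ 87.8 191.3] 2.5 0.012078052037976073
```

View pics/sc6.png

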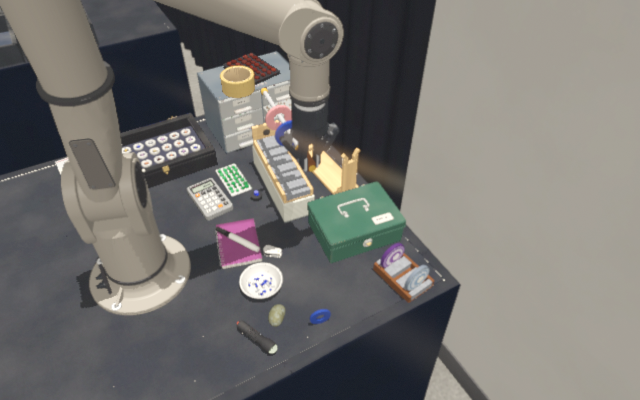

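Both discs hang on the bar. I'll refine the stand's uprights and work out the target.

Run:
```python
from h import *
P=np.load('Pt.npy'); P0=np.load('P.npy')
for nm,Q in (('now',P),('start',P0)):
  q=rc(nm+' near',Q,(.535,.64,-.03,.01),.135,.17)
  print(np.sort(q[:,0]).round(3)[::4], q[:,1].mean(), q[:,2].max())
  q=rc(nm+' far',Q,(.53,.63,.19,.235),.135,.17)
  print(np.sort(q[:,0]).round(3)[::4], q[:,1].mean(), q[:,2].max())
  rc(nm+' both',Q,(.535,.63,-.03,.235),.12,.165)
```

```text
now near 74 [585.  -12.9] [54.   9.6] 2.53 0.15207603792268648
[0.558 0.56  0.561 0.564 0.566 0.569 0.574 0.593 0.594 0.596 0.597 0.599
 0.6   0.602 0.603 0.604 0.607 0.609 0.612] -0.01308179311800294 0.16046543263463098
now far 95 [574.8 207. ] [52.8 11.2] 3.06 0.1506475087560306
[0.549 0.55  0.552 0.553 0.555 0.555 0.558 0.559 0.561 0.563 0.566 0.584
 0.586 0.587 0.589 0.59  0.591 0.592 0.593 0.594 0.596 0.597 0.598 0.6  ] 0.2062568404900959 0.15988637094015212
now both 277 [579.5  97.4] [ 54.  230.7] 2.83 0.14234460253029713
start near 75 [584.7 -12.9] [53.6  9.7] 2.61 0.1523096712189025
[0.558 0.56  0.562 0.564 0.566 0.569 0.571 0.575 0.594 0.596 0.597 0.598
 0.599 0.601 0.602 0.604 0.606 0.608 0.611] -0.01314097217178473 0.15926340948621331
start far 97 [574.8 207.3] [52.2 10.5] 3.29 0.14987727949938712
[0.549 0.549 0.552 0.553 0.555 0.556 0.558 0.559 0.561 0.563 0.566 0.584
 0.586 0.587 0.588 0.589 0.59  0.592 0.593 0.594 0.595 0.596 0.597 0.599
 0.601] 0.2062852963661189 0.15752827147295323
start both 278 [579.4  97.4] [ 53.6 230.7] 2.78 0.14238805382918224
```

Run:
```python
from h import *
plan(.5887,-.0926,.26,2.95)
```

```text
row: 0.0335 0.1736 -0.0003 -9.1 | yaw -6.1 pos [ 0.4125 -0.1074  0.2597] t 30.3 F [ 0.6 -0.3 -2.2] g 0.233 gf 108.0 q7 -0.08
```

>>> {"fn": "send_rows", "kwargs": {"deltas": "0.003 0.015 0 -1; 0.008 0.04 0 -2; 0.014 0.07 0 -4; 0.02 0.105 0 -6; 0.026 0.135 0 -8"}}

```text
t: 30.8
eef_pos: [0.4718, -0.0861, 0.2946]
tool_rot: [0.014, 0.695, 0.719, 0.011]
contact_force: [-0.6, -0.8, -2.5]
gripper_width: 0.231
grasp_force: 108.3
```

>>> {"fn": "send_rows", "kwargs": {"deltas": "0.002 0.018 0 -0.5; 0.0015 0.03 0 -1.1; 0.0015 0.037 0 -1.1; 0.0015 0.037 0 -1.1; 0.0015 0.037 0 -1.1"}}

```text
t: 31.3
eef_pos: [0.4851, -0.0799, 0.3068]
tool_rot: [0.023, 0.688, 0.725, 0.015]
contact_force: [0.3, -1.4, -3.5]
gripper_width: 0.226
grasp_force: 108.3
```

>>> {"fn": "send_rows", "kwargs": {"deltas": "0 0 0.01 0; 0 0 0.02 0; 0 0 0.03 0; 0 0 0.03 0; 0 0 0.03 0"}}

```text
t: 31.8
eef_pos: [0.4757, -0.078, 0.2835]
tool_rot: [0.027, 0.688, 0.725, 0.018]
contact_force: [0.2, -0.1, -1.5]
gripper_width: 0.228
grasp_force: 108.3
```

Run:
```python
from h import *
plan(.5887,-.0926,.17,2.95)
p=shot('top','top7.png');P=cloud(p); lm(p,['disc_lapis_center','disc_rose_center','bar_tip'],1); barfit(p,P)
p=shot('scene','sc7.png');P=cloud(p); barfit(p,P)
plan(.5887,-.0926,.17,2.95)
```

```text
row: -0.0188 0.1048 0.1206 0.1 | yaw 3.0 pos [ 0.4757 -0.078   0.2835] t 31.8 F [ 0.2 -0.1 -1.5] g 0.228 gf 108.3 q7 -0.27
disc_lapis_center [0.4699 0.061  0.2738] 0.75
disc_rose_center [0.469  0.1312 0.2682] 0.74
bar_tip [0.4639 0.2556 0.2774] 0.76
bar 0.7 737 dir 92.35 pt 0.4659 0.1285 x at y=-.1: 0.4753
  y~-0.011 ztop(90%) 0.2889 xmid 0.4709
  y~0.029 ztop(90%) 0.2885 xmid 0.4697
  y~0.069 ztop(90%) 0.2873 xmid 0.4674
  y~0.109 ztop(90%) 0.2866 xmid 0.4664
  y~0.149 ztop(90%) 0.2860 xmid 0.4650
  y~0.188 ztop(90%) 0.2846 xmid 0.4636
  y~0.228 ztop(90%) 0.2860 xmid 0.4611
  ymax 0.2477
bar 0.66 295 dir 92.64 pt 0.4712 -0.002 x at y=-.1: 0.4757
  y~-0.102 ztop(90%) 0.2975 xmid 0.4749
  y~-0.062 ztop(90%) 0.2970 xmid 0.4806
  y~0.058 ztop(90%) 0.2889 xmid 0.4689
  y~0.098 ztop(90%) 0.2870 xmid 0.4657
  y~0.178 ztop(90%) 0.2861 xmid 0.4624
  y~0.218 ztop(90%) 0.2847 xmid 0.4609
  y~0.258 ztop(90%) 0.2861 xmid 0.4597
  ymax 0.2441
row: -0.0188 0.1042 0.1210 0.1 | yaw 3.0 pos [ 0.4761 -0.078   0.2839] t 32.1 F [-0.1  0.8 -2.3] g 0.234 gf 108.3 q7 -0.27
```

The arm did not follow as commanded; I'll check the joints.

Run:
```python
from h import *
print(bot.get_obs()['q'].round(3)); print(bot.get_obs()['joint_torque'].round(1))
```

```text
[-1.609 -0.336  1.454  2.041  0.398  1.109 -0.272]
[  0.   17.5  -9.8 -28.4  -0.1  -0.4  -0. ]
```

View pics/sc7.png

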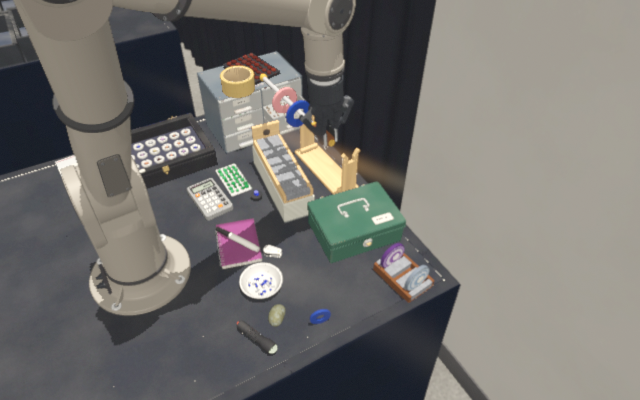

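q2 (−0.336) and q3 (1.454) sit at their limits, because the redundant arm has drifted into a bad elbow posture. I'll fit a simple S-R-S kinematic model to find a path that unwinds it. The bar with both discs is safe for now.

```bash
cat > kin.py <<'E'
import numpy as np
from scipy.spatial.transform import Rotation as R
def fk(q,w):
    h,L1,L2,L3,c1,c7,e,f=w
    M=R.from_euler('z',q[0]+c1); p=np.array([0,0,h])
    M=M*R.from_euler('y',q[1])*R.from_euler('z',q[2]); p=p+M.apply([e,0,L1])
    M=M*R.from_euler('y',q[3])*R.from_euler('z',q[4]); p=p+M.apply([-e,0,L2])
    M=M*R.from_euler('y',q[5])*R.from_euler('z',q[6]+c7); p=p+M.apply([f,0,L3])
    return p,M
E
python3 - <<'E'
from h import *
from kin import *
from scipy.optimize import least_squares
o=bot.get_obs()
obs=[(np.array([-1.27111125,0.47775764,0.02229855,1.55649701,-0.01148997,1.10928437,-0.08313418]),np.array([.26745,.61911,.23833]),[0.202468962,0.979288258,-0.0009,-0.00012]),
 (o['q'],o['eef_pos'],list(o['tool_rot'][1:])+[o['tool_rot'][0]])]
def res(w):
    r=[]
    for q,p,t in obs:
        a,M=fk(q,w); r+=list((a-p)*10)+list((M.inv()*R.from_quat(t)).as_rotvec())
    return r
best=None
for s in range(40):
    g=np.random.default_rng(s); w0=np.r_[g.uniform(.2,.5),g.uniform(.3,.6,2),g.uniform(.1,.35),g.uniform(-3,3,2),0,0]
    k=least_squares(res,w0)
    if best is None or k.cost<best.cost: best=k
print(best.cost,best.x.round(4),np.round(best.fun,4)); np.save('w.npy',best.x)
E
```

```text
1.2333421585609583 [ 3.7394 -1.4684  1.0973  1.8073  0.217   0.5719  0.2273  1.1319] [ 0.     -0.     -0.      0.0016 -0.003  -1.1102 -0.     -0.      0.
  0.018  -0.0329  1.1102]
```

```bash
cat > kin.py <<'E'
import numpy as np
from scipy.spatial.transform import Rotation as R
def fk(q,w,sg):
    h,L1,L2,L3,c1,c7,e,f=w; q=np.asarray(q)*sg
    M=R.from_euler('z',q[0]+c1); p=np.array([0,0,h])
    M=M*R.from_euler('y',q[1])*R.from_euler('z',q[2]); p=p+M.apply([e,0,L1])
    M=M*R.from_euler('y',q[3])*R.from_euler('z',q[4]); p=p+M.apply([-e,0,L2])
    M=M*R.from_euler('y',q[5])*R.from_euler('z',q[6]+c7); p=p+M.apply([f,0,L3])
    return p,M
E
python3 - <<'E'
from h import *
from kin import *
import itertools
from scipy.optimize import least_squares
o=bot.get_obs()
obs=[(np.array([-1.27111125,0.47775764,0.02229855,1.55649701,-0.01148997,1.10928437,-0.08313418]),np.array([.26745,.61911,.23833]),[0.202468962,0.979288258,-0.0009,-0.00012]),
 (o['q'],o['eef_pos'],list(o['tool_rot'][1:])+[o['tool_rot'][0]])]
np.savez('obs2.npz',q=o['q'],p=o['eef_pos'],t=obs[1][2])
out=[]
for s in itertools.product([1,-1],repeat=4):
    sg=np.array([s[0],1,s[1],1,s[2],1,s[3]])
    def res(w):
        r=[]
        for q,p,t in obs:
            a,M=fk(q,w,sg); r+=list((a-p)*10)+list((M.inv()*R.from_quat(t)).as_rotvec())
        return np.r_[r, (np.array(w)-np.array([.4,.45,.45,.25,0,0,0,0]))*np.array([1,1,1,1,0,0,3,3])*.01]
    b=min((least_squares(res,np.r_[.4,.45,.45,.25,a,c,0,0]) for a in (-2,0,2) for c in (-2,0,2)),key=lambda k:k.cost)
    out.append((b.cost,s,b.x,b.fun))
out.sort(key=lambda t:t[0])
for t in out[:4]: print(t[0],t[1],t[2].round(4))
print(out[0][3].round(4))
E
```

```text
2.7740505821139343e-06 (-1, -1, -1, -1) [ 3.9980e-01  4.8160e-01  5.4440e-01  3.3590e-01 -1.2000e-03  1.5696e+00
 -2.2900e-02 -6.0900e-02]
0.024815903042393592 (1, -1, -1, 1) [-3.8968 -0.069   0.723  -4.5051  2.5559  1.6028  0.0334 -0.0642]
0.035731713791986044 (-1, -1, -1, 1) [ 1.053e-01  4.944e-01  5.555e-01  4.660e-02  1.900e-03  1.928e+00
 -2.580e-02 -6.540e-02]
0.11485454516649285 (1, -1, -1, -1) [-1.2186 -0.3432  0.9635 -2.1633 -2.8392  2.1351  0.0649 -0.6995]
[ 0.      0.     -0.     -0.     -0.     -0.     -0.      0.      0.
 -0.      0.0001  0.     -0.      0.0003  0.0009  0.0009 -0.      0.
 -0.0007 -0.0018]
```

```bash
cat >> kin.py <<'E'
SG=np.array([-1,1,-1,1,-1,1,-1.]); W=[.3998,.4816,.5444,.3359,-.0012,1.5696,-.0229,-.0609]
LO=np.array([-2.96,-.34,-1.41,.24,-1.37,.17,-2.96]);HI=np.array([2.96,2.1,1.46,2.44,4.51,1.92,2.96])
def jac(q):
    p,M=fk(q,W,SG); J=np.zeros((6,7))
    for i in range(7):
        d=q.copy(); d[i]+=1e-5; a,N=fk(d,W,SG); J[:3,i]=(a-p)/1e-5; J[3:,i]=(N*M.inv()).as_rotvec()/1e-5
    return p,M,J
def pose(x,y,z,yaw):
    a=np.radians(yaw); return np.array([x,y,z]),R.from_matrix(np.array([[-np.sin(a),np.cos(a),0],[np.cos(a),np.sin(a),0],[0,0,-1]]).T.T if 0 else np.column_stack([[-np.sin(a),np.cos(a),0],[np.cos(a),np.sin(a),0],[0,0,-1]]))
def go(q,tgt,n=40,lam=1e-3,clip=True):
    q=q.copy(); T,MT=pose(*tgt); p0,M0=fk(q,W,SG); rv=(MT*M0.inv()).as_rotvec()
    for k in range(1,n+1):
        Tk=p0+(T-p0)*k/n; Mk=R.from_rotvec(rv*k/n)*M0
        for _ in range(2):
            p,M,J=jac(q); e=np.r_[Tk-p,(Mk*M.inv()).as_rotvec()]
            q=q+J.T@np.linalg.solve(J@J.T+lam*np.eye(6)*.01,e)
            if clip: q=np.clip(q,LO,HI)
    p,_=fk(q,W,SG); return q,np.linalg.norm(p-T)
E
python3 - <<'E'
from kin import *
q=np.array([-1.271,.477,.022,1.555,-.011,1.109,-.083])
path=[(.268,.62,.36,66.6),(.310,.476,.36,83.4,.36),(.376,.234,.36,83.4,.75),(.4353,.0265,.36,83.4,1.21),(.42,-.0057,.199,83.4,1.39),(.4245,-.0055,.13,83.4),(.4245,-.005,.241,83.4,1.35),(.483,-.227,.287,97.5,2.20),(.5547,-.361,.162,97.5,2.54),(.553,-.3635,.0945,97.5,2.58),(.553,-.3635,.06,97.5),(.5543,-.365,.265,97.5,2.49),(.495,-.118,.258,83.4,1.77),(.44,.1235,.1985,83.4,1.21),(.439,.136,.13,83.4),(.441,.137,.2756,83.4,1.09),(.494,-.095,.259,97.5,1.98),(.54,-.274,.13,97.5,2.51),(.54,-.28,.06,97.5),(.5416,-.281,.265,97.5,2.41),(.4186,-.3436,.279,54,),(.42,-.3427,.279,11.3,1.30),(.405,-.3675,.082,6.9,1.50),(.4037,-.366,.011,7.1,1.59),(.4033,-.3665,.2234,7.1,1.34),(.376,-.389,.22,-6.5,1.22),(.3815,-.39,.115,-6.1,1.33),(.395,-.261,.113,-6.1,1.16),(.4116,-.117,.1137,-6.1,.91),(.4125,-.107,.259,-6.1,-.08)]
for t in path:
    q,e=go(q,t[:4],12)
    print(t[:4],'sim q7 %.2f'%q[6],'obs',t[4] if len(t)>4 else '', 'q1 %.2f q2 %.2f q3 %.2f q5 %.2f'%(q[0],q[1],q[2],q[4]),'err %.4f'%e)
E
```

```text
(0.268, 0.62, 0.36, 66.6) sim q7 -0.09 obs  q1 -1.27 q2 0.38 q3 0.02 q5 -0.01 err 0.0000
(0.31, 0.476, 0.36, 83.4) sim q7 0.37 obs 0.36 q1 -1.14 q2 0.11 q3 0.05 q5 -0.01 err 0.0000
(0.376, 0.234, 0.36, 83.4) sim q7 0.74 obs 0.75 q1 -0.95 q2 -0.21 q3 0.26 q5 0.06 err 0.0000
(0.4353, 0.0265, 0.36, 83.4) sim q7 1.18 obs 1.21 q1 -0.78 q2 -0.31 q3 0.57 q5 0.17 err 0.0000
(0.42, -0.0057, 0.199, 83.4) sim q7 1.36 obs 1.39 q1 -0.77 q2 -0.12 q3 0.73 q5 0.10 err 0.0000
(0.4245, -0.0055, 0.13, 83.4) sim q7 1.54 obs  q1 -0.75 q2 0.10 q3 0.76 q5 -0.10 err 0.0000
(0.4245, -0.005, 0.241, 83.4) sim q7 1.30 obs 1.35 q1 -0.77 q2 -0.20 q3 0.70 q5 0.15 err 0.0000
(0.483, -0.227, 0.287, 97.5) sim q7 2.32 obs 2.2 q1 -0.57 q2 0.12 q3 1.14 q5 -0.13 err 0.0000
(0.5547, -0.361, 0.162, 97.5) sim q7 2.76 obs 2.54 q1 -0.04 q2 0.63 q3 0.90 q5 -0.57 err 0.0000
(0.553, -0.3635, 0.0945, 97.5) sim q7 2.82 obs 2.58 q1 0.02 q2 0.72 q3 0.83 q5 -0.65 err 0.0000
(0.553, -0.3635, 0.06, 97.5) sim q7 2.85 obs  q1 0.04 q2 0.77 q3 0.79 q5 -0.69 err 0.0000
(0.5543, -0.365, 0.265, 97.5) sim q7 2.70 obs 2.49 q1 -0.11 q2 0.52 q3 0
[... 1019 characters left out ...]
9 q3 1.06 q5 -0.80 err 0.0000
(0.4037, -0.366, 0.011, 7.1) sim q7 1.51 obs 1.59 q1 -0.12 q2 0.79 q3 0.92 q5 -0.93 err 0.0000
(0.4033, -0.3665, 0.2234, 7.1) sim q7 1.24 obs 1.34 q1 -0.47 q2 0.49 q3 1.35 q5 -0.54 err 0.0000
(0.376, -0.389, 0.22, -6.5) sim q7 1.10 obs 1.22 q1 -0.42 q2 0.54 q3 1.38 q5 -0.60 err 0.0000
(0.3815, -0.39, 0.115, -6.1) sim q7 1.21 obs 1.33 q1 -0.24 q2 0.68 q3 1.15 q5 -0.77 err 0.0000
(0.395, -0.261, 0.113, -6.1) sim q7 0.98 obs 1.16 q1 -0.60 q2 0.60 q3 1.24 q5 -0.74 err 0.0000
(0.4116, -0.117, 0.1137, -6.1) sim q7 0.66 obs 0.91 q1 -1.00 q2 0.58 q3 1.30 q5 -0.74 err 0.0000
(0.4125, -0.107, 0.259, -6.1) sim q7 -0.42 obs -0.08 q1 -1.46 q2 -0.34 q3 1.36 q5 0.44 err 0.0097
```

The simulated minimum-norm IK reproduces the logged q7 well. I'll search for via points that reach the stand with joint margin.

```bash
cat > srch.py <<'E'
from h import *
from kin import *
from multiprocessing import Pool
q0=bot.get_obs()['q']
END=[(.5887,-.0926,.24,2.95),(.5887,-.0926,.13,2.95)]
def ev(vias):
    q=q0.copy(); m=9; E=0
    for i,t in enumerate(list(vias)+END):
        n=6
        q,e=go(q,t,n); mm=np.min(np.minimum(q-LO,HI-q)); E=max(E,e)
        if i>0: m=min(m,mm)
        if E>.01: return -E*10,q
    return m-E*10,q
if __name__=='__main__':
    g=np.random.default_rng(0); C=[]
    for k in range(260):
        n=g.integers(1,3); C.append([(g.uniform(.42,.72),g.uniform(-.42,.02),g.uniform(.2,.38),g.uniform(-20,30)) for _ in range(n)])
    C.insert(0,[])
    with Pool() as P: r=P.map(ev,C)
    o=sorted(range(len(C)),key=lambda i:-r[i][0])
    print('direct',r[0])
    for i in o[:8]: print(round(r[i][0],3),np.round(C[i],3).tolist(),r[i][1].round(2))
E
time python3 srch.py
```

```text
direct (np.float64(-2.344460873094207), array([-0.74927728, -0.34      ,  0.44423133,  2.26253089,  0.32566197,
        1.11389331, -0.41434638]))
0.604 [[0.664, 0.019, 0.263, -11.449]] [-0.39  0.51  0.54  1.84 -0.33  0.88  0.36]
0.604 [[0.688, -0.036, 0.25, 0.315], [0.572, 0.007, 0.248, 13.025]] [ 0.41  0.49 -0.43  1.83  0.26  0.87 -0.1 ]
0.598 [[0.674, -0.156, 0.227, -1.706]] [-0.5   0.55  0.69  1.84 -0.44  0.91  0.44]
0.597 [[0.715, -0.169, 0.201, 18.632]] [ 0.63  0.56 -0.72  1.84  0.46  0.92 -0.25]
0.583 [[0.445, -0.054, 0.342, -8.032], [0.683, -0.394, 0.261, -12.486]] [-0.54  0.57  0.74  1.84 -0.47  0.92  0.47]
0.556 [[0.463, -0.168, 0.339, 22.644]] [-0.56  0.58  0.78  1.84 -0.5   0.93  0.49]
0.552 [[0.687, -0.303, 0.201, 16.058]] [-0.54  0.57  0.74  1.84 -0.48  0.92  0.47]
0.533 [[0.681, -0.278, 0.287, -14.648], [0.59, -0.378, 0.225, 20.049]] [-0.6   0.6   0.82  1.84 -0.54  0.94  0.51]
real	0m0.987s
user	0m3.239s
sys	0m0.047s
```

```bash
cat > s2.py <<'E'
from srch import *
def ev(vias,verb=False):
    q=q0.copy(); m=9; E=0; jump=0; cur=None
    p,M=fk(q,W,SG); X=M.as_matrix(); cur=np.r_[p,np.degrees(np.arctan2(X[1,1],X[0,1]))]
    for i,t in enumerate(list(vias)+END):
        t=np.array(t); n=max(4,int(np.ceil(max(np.linalg.norm(t[:3]-cur[:3])/.015,abs(t[3]-cur[3])/2))))
        for k in range(1,n+1):
            qn,e=go(q,cur+(t-cur)*k/n,1); jump=max(jump,np.abs(qn-q).max()); q=qn; E=max(E,e)
            if not(i==0 and k<n*.6): m=min(m,np.min(np.minimum(q-LO,HI-q)))
        cur=t
        if verb: print(t,q.round(2),'E %.4f jump %.2f m %.2f'%(E,jump,m))
    return m-E*10-max(0,jump-.15),q
if __name__=='__main__':
    g=np.random.default_rng(1); C=[]
    for k in range(900):
        n=g.integers(1,3); C.append([(g.uniform(.42,.7),g.uniform(-.42,-.06),g.uniform(.24,.36),g.uniform(-8,20)) for _ in range(n)])
    with Pool() as P: r=P.map(ev,C)
    o=sorted(range(len(C)),key=lambda i:-r[i][0])
    for i in o[:6]: print(round(r[i][0],3)); ev(C[i],True)
E
python3 s2.py
```

```text
-1.783
[ 0.42685739 -0.17755444  0.35029063 15.15110923] [-1.09 -0.34  1.12  2.01  0.37  1.33  0.17] E 0.0216 jump 0.08 m 0.00
[ 0.66794567 -0.18227206  0.26946627 13.51847597] [-0.58  0.67  1.1   1.57 -0.62  1.28  0.85] E 0.1101 jump 0.83 m 0.00
[ 0.5887 -0.0926  0.24    2.95  ] [-0.86  0.6   1.2   1.79 -0.6   1.18  0.57] E 0.1101 jump 0.83 m 0.00
[ 0.5887 -0.0926  0.13    2.95  ] [-0.76  0.73  1.06  1.84 -0.74  1.03  0.66] E 0.1101 jump 0.83 m 0.00
-1.85
[ 0.43297523 -0.33656551  0.30692192  3.86304731] [-1.31 -0.34  1.46  1.92  0.43  1.23  0.25] E 0.0984 jump 0.07 m 0.00
[ 0.4771477  -0.31103263  0.29535015 14.37038244] [-1.42 -0.34  1.46  1.92  0.46  1.22  0.34] E 0.1189 jump 0.07 m 0.00
[ 0.5887 -0.0926  0.24    2.95  ] [-0.74  0.48  1.    1.78 -0.45  1.12  0.46] E 0.1358 jump 0.64 m 0.00
[ 0.5887 -0.0926  0.13    2.95  ] [-0.64  0.63  0.88  1.84 -0.59  0.96  0.55] E 0.1358 jump 0.64 m 0.00
-1.916
[ 0.43496397 -0.11799936  0.32900072 19.19455423] [-1.21 -0.34  1.13  2.05  0.37  1.29  0.11] E 0.0252 jump 0.08 m 0.00
[ 0.5887 -0.0926  0.24    2.95  ] [-0.74  0.48  1.    1.78 -0.45
[... 567 characters left out ...]
.55] E 0.1434 jump 0.64 m 0.00
-1.925
[ 0.43731714 -0.38652288  0.35558181 13.09423171] [-1.25 -0.34  1.46  1.81  0.43  1.33  0.51] E 0.1045 jump 0.07 m 0.00
[ 0.5887 -0.0926  0.24    2.95  ] [-0.81  0.54  1.11  1.79 -0.53  1.15  0.52] E 0.1414 jump 0.66 m 0.00
[ 0.5887 -0.0926  0.13    2.95  ] [-0.71  0.68  0.98  1.84 -0.67  0.99  0.61] E 0.1414 jump 0.66 m 0.00
-1.926
[ 0.45448476 -0.30456437  0.2771764  16.94532915] [-1.39 -0.34  1.46  1.97  0.45  1.18  0.41] E 0.1149 jump 0.07 m 0.00
[ 0.5887 -0.0926  0.24    2.95  ] [-0.83  0.56  1.13  1.79 -0.55  1.16  0.53] E 0.1397 jump 0.68 m 0.00
[ 0.5887 -0.0926  0.13    2.95  ] [-0.72  0.69  1.    1.84 -0.69  1.    0.62] E 0.1397 jump 0.68 m 0.00
```

```bash
cat > s3.py <<'E'
from srch import *
def clear(t):
    x,y,z,yaw=t; a=np.radians(yaw); d=np.array([-np.sin(a),np.cos(a)])
    for s,drop in [(0,.012),(.06,.012),(.136,.046),(.208,.046),(.27,.012),(.332,.012)]:
        X,Y=np.array([x,y])+s*d; b=z-drop
        if .53<X<.64 and -.03<Y<.23 and b<.166: return False
        if Y>.25 and b<.262: return False
        if .38<X<.5 and -.05<Y<.21 and b<.1: return False
        if .38<X<.5 and Y>=.2 and b<.146: return False
        if X>.41 and -.24<Y<-.02 and b<.094: return False
    return True
def ev(vias,verb=False):
    q=q0.copy(); E=0; jump=0; m=9
    p,M=fk(q,W,SG); X=M.as_matrix(); cur=np.r_[p,np.degrees(np.arctan2(X[1,1],X[0,1]))]
    for i,t in enumerate(list(vias)+END):
        t=np.array(t); n=max(4,int(np.ceil(max(np.linalg.norm(t[:3]-cur[:3])/.015,abs(t[3]-cur[3])/2))))
        e1=0
        for k in range(1,n+1):
            c=cur+(t-cur)*k/n
            if i<len(vias)+1 and not clear(c): return -9,q
            qn,e=go(q,c,1); jump=max(jump,np.abs(qn-q).max()); q=qn; E=max(E,e); e1=max(e1,e)
            p,M=fk(q,W,SG); tilt=np.arccos(np.clip(-M.as_matrix()[2,2],-1,1)); E=max(E,tilt*.3)
            if i>=len(vias)-1: m=min(m,np.min(np.minimum(q-LO,HI-q)))
        cur=t
        if verb: print(t.round(3),q.round(2),'e %.4f E %.4f jump %.2f'%(e1,E,jump))
    return min(m,.3)-E*10-max(0,jump-.2),q
if __name__=='__main__':
    g=np.random.default_rng(2); C=[]
    while len(C)<3000:
        n=g.integers(2,5); v=[(g.uniform(.40,.62),g.uniform(-.45,-.05),g.uniform(.15,.32),g.uniform(-15,20)) for _ in range(n)]
        if all(map(clear,v)): C.append(v)
    with Pool() as P: r=P.map(ev,C)
    o=sorted(range(len(C)),key=lambda i:-r[i][0])
    for i in o[:4]: print(round(r[i][0],3)); ev(C[i],True)
E
time python3 s3.py
```

```text
-0.438
[ 0.42  -0.129  0.307 19.751] [-1.16 -0.34  1.12  2.1   0.38  1.25  0.14] e 0.0245 E 0.0245 jump 0.07
[  0.406  -0.191   0.27  -13.161] [-1.16 -0.12  1.4   2.07  0.13  1.09 -0.05] e 0.0036 E 0.0245 jump 0.07
[ 0.531 -0.249  0.26  16.006] [-0.57  0.4   1.11  1.86 -0.4   1.13  0.96] e 0.0438 E 0.0438 jump 0.18
[ 0.589 -0.093  0.24   2.95 ] [-0.79  0.52  1.08  1.78 -0.5   1.14  0.5 ] e 0.0000 E 0.0438 jump 0.18
[ 0.589 -0.093  0.13   2.95 ] [-0.69  0.66  0.95  1.84 -0.65  0.98  0.59] e 0.0000 E 0.0438 jump 0.18
-0.828
[ 0.419 -0.251  0.3   18.522] [-1.1  -0.34  1.34  2.04  0.38  1.22  0.41] e 0.0327 E 0.0327 jump 0.07
[ 0.504 -0.065  0.315 10.064] [-1.3   0.25  1.46  1.92 -0.27  1.2   0.43] e 0.0780 E 0.0780 jump 0.25
[ 0.589 -0.093  0.24   2.95 ] [-0.84  0.57  1.15  1.79 -0.56  1.17  0.54] e 0.0000 E 0.0780 jump 0.25
[ 0.589 -0.093  0.13   2.95 ] [-0.73  0.7   1.01  1.84 -0.7   1.01  0.63] e 0.0000 E 0.0780 jump 0.25
-0.989
[ 0.403 -0.18   0.309  6.068] [-1.08 -0.34  1.15  2.09  0.38  1.24  0.02] e 0.0246 E 0.0246 jump 0.08
[  0.508  -0.085   0.283 -14.77 ] [-1.08  0.42  1.36  1
[... 316 characters left out ...]
 0.99  0.61] e 0.0000 E 0.0956 jump 0.35
-1.121
[ 0.407 -0.258  0.241 10.19 ] [-1.26 -0.34  1.46  2.1   0.42  1.09  0.25] e 0.0400 E 0.0400 jump 0.07
[ 0.427 -0.289  0.317  6.811] [-1.21 -0.34  1.46  1.95  0.37  1.24  0.28] e 0.0347 E 0.0400 jump 0.07
[ 0.578 -0.14   0.296 17.79 ] [-1.6  -0.34  1.45  1.97  0.44  1.23  0.01] e 0.1085 E 0.1085 jump 0.07
[ 0.414 -0.063  0.316 17.728] [-1.22 -0.34  1.02  2.11  0.35  1.26 -0.04] e 0.0978 E 0.1085 jump 0.08
[ 0.589 -0.093  0.24   2.95 ] [-0.84  0.56  1.15  1.79 -0.56  1.17  0.54] e 0.0365 E 0.1085 jump 0.24
[ 0.589 -0.093  0.13   2.95 ] [-0.73  0.7   1.01  1.84 -0.7   1.01  0.63] e 0.0000 E 0.1085 jump 0.24
real	1m1.433s
user	4m0.076s
sys	0m0.082s
```

```bash
cat > s4.py <<'E'
from s3 import *
B=np.array([[.37,.64],[-.45,.05],[.15,.36],[-25,30]])
def climb(seed):
    g=np.random.default_rng(seed)
    base=[[.42,-.129,.307,19.75],[.406,-.191,.27,-13.2],[.531,-.249,.26,16]]
    if seed%2: base.insert(1,[.415,-.15,.29,3.])
    if seed%4>1: base.insert(2,[.42,-.2,.22,-5.])
    b=np.array(base); fb=ev(b)[0]
    for k in range(260):
        c=b+g.normal(size=b.shape)*np.array([.025,.04,.03,6])*g.choice([.3,1,2])*(g.random(b.shape)<.5)
        c=np.clip(c,B[:,0],B[:,1])
        if not all(clear(t) for t in c): continue
        f=ev(c)[0]
        if f>fb: b,fb=c,f
    return fb,b
if __name__=='__main__':
    with Pool() as P: r=P.map(climb,range(8))
    r.sort(key=lambda t:-t[0])
    for f,b in r[:3]: print(round(f,3)); ev(b,True)
E
nproc; timeout 570 python3 s4.py
```

```text
4
0.198
[ 0.428 -0.097  0.314  1.495] [-1.34 -0.34  1.21  2.05  0.37  1.25 -0.25] e 0.0101 E 0.0101 jump 0.10
[ 0.405 -0.168  0.349 -6.148] [-1.07 -0.34  1.1   2.02  0.34  1.32 -0.2 ] e 0.0026 E 0.0102 jump 0.10
[  0.37   -0.074   0.192 -21.734] [-1.2   0.01  1.24  2.23 -0.01  0.91 -0.32] e 0.0009 E 0.0102 jump 0.10
[  0.407  -0.205   0.15  -21.381] [-0.64  0.38  1.09  2.13 -0.44  0.88  0.34] e 0.0000 E 0.0102 jump 0.10
[ 0.463 -0.374  0.36  14.818] [-0.37  0.24  1.12  1.76 -0.22  1.29  1.06] e 0.0000 E 0.0102 jump 0.10
[ 0.589 -0.093  0.24   2.95 ] [-0.71  0.46  0.95  1.78 -0.42  1.11  0.43] e 0.0000 E 0.0102 jump 0.10
[ 0.589 -0.093  0.13   2.95 ] [-0.62  0.61  0.84  1.84 -0.56  0.95  0.53] e 0.0000 E 0.0102 jump 0.10
0.181
[ 0.44  -0.051  0.333 12.134] [-1.4  -0.34  1.15  2.03  0.36  1.29 -0.17] e 0.0116 E 0.0119 jump 0.09
[  0.423  -0.053   0.307 -25.   ] [-1.33 -0.14  1.25  2.02  0.14  1.17 -0.58] e 0.0012 E 0.0119 jump 0.09
[ 0.473 -0.206  0.21   0.797] [-0.7   0.36  1.14  2.01 -0.39  1.01  0.64] e 0.0103 E 0.0119 jump 0.18
[ 0.542 -0.339  0.208  4.88 ] [-0.29  0.58  0.99  1.76
[... 173 characters left out ...]
2.95 ] [-0.66  0.64  0.91  1.84 -0.61  0.97  0.57] e 0.0000 E 0.0119 jump 0.18
0.151
[ 0.431 -0.108  0.348  4.699] [-1.25 -0.34  1.13  2.01  0.36  1.32 -0.17] e 0.0148 E 0.0149 jump 0.09
[  0.4    -0.087   0.256 -19.859] [-1.27 -0.14  1.27  2.12  0.15  1.06 -0.42] e 0.0015 E 0.0149 jump 0.09
[ 0.503 -0.293  0.158  7.063] [-0.36  0.54  0.97  1.92 -0.54  0.97  0.99] e 0.0142 E 0.0149 jump 0.19
[ 0.432 -0.252  0.177 30.   ] [-0.49  0.26  1.04  2.13 -0.28  0.9   1.23] e 0.0000 E 0.0149 jump 0.19
[ 0.589 -0.093  0.24   2.95 ] [-0.74  0.48  1.    1.78 -0.45  1.12  0.46] e 0.0000 E 0.0149 jump 0.19
[ 0.589 -0.093  0.13   2.95 ] [-0.64  0.63  0.88  1.84 -0.59  0.96  0.55] e 0.0000 E 0.0149 jump 0.19
```

A five-via path works in simulation with small errors and stays clear of obstacles. First via: (0.428,-0.097,0.314), yaw 1.5.

Run:
```python
from h import *
plan(.428,-.097,.314,1.5)
```

```text
row: -0.0169 -0.0471 -0.0329 1.5 | yaw 3.0 pos [ 0.4761 -0.078   0.2839] t 32.1 F [-0.1  0.8 -2.3] g 0.234 gf 108.3 q7 -0.27
```

>>> {"fn": "send_rows", "kwargs": {"deltas": "-0.004 -0.012 -0.008 0.4; -0.008 -0.024 -0.016 0.8; -0.013 -0.036 -0.025 1.2; -0.017 -0.047 -0.033 1.5; -0.017 -0.047 -0.033 1.5"}}

```text
t: 32.65
eef_pos: [0.4274, -0.0982, 0.3143]
tool_rot: [0.027, 0.698, 0.715, 0.018]
contact_force: [0.7, -0.4, -2.7]
gripper_width: 0.228
grasp_force: 108.3
```

Run:
```python
from h import *
plan(.405,-.168,.349,-6.1); o=bot.get_obs(); print(o['q'].round(2),o['tool_rot'].round(3))
```

```text
row: -0.0697 -0.0218 -0.0353 7.5 | yaw 1.4 pos [ 0.4274 -0.0982  0.3143] t 32.6 F [ 0.7 -0.4 -2.7] g 0.228 gf 108.3 q7 -0.23
[-1.23 -0.33  1.11  2.08  0.34  1.17 -0.23] [0.027 0.698 0.715 0.018]
```

>>> {"fn": "send_rows", "kwargs": {"deltas": "-0.014 -0.004 -0.007 1.5; -0.028 -0.009 -0.014 3; -0.042 -0.013 -0.021 4.5; -0.056 -0.017 -0.028 6; -0.07 -0.022 -0.035 7.5"}}

```text
t: 33.15
eef_pos: [0.4059, -0.1675, 0.3485]
tool_rot: [0.026, 0.743, 0.669, 0.02]
contact_force: [0.5, 0.5, -2.8]
gripper_width: 0.226
grasp_force: 108.3
```

Run:
```python
from h import *
plan(.37,-.074,.192,-21.7); o=bot.get_obs(); print(o['q'].round(2),o['tool_rot'].round(3))
from kin import *
q=o['q']
for t in [(.37,-.074,.192,-21.7),(.407,-.205,.16,-21.4),(.463,-.374,.36,14.8),(.5887,-.0926,.24,2.95),(.5887,-.0926,.13,2.95)]:
    q,e=go(q,t,15); print(t,q.round(2),round(e,4))
```

```text
row: 0.0899 -0.0556 0.1528 15.7 | yaw -6.0 pos [ 0.4059 -0.1675  0.3485] t 33.1 F [ 0.5  0.5 -2.8] g 0.226 gf 108.3 q7 -0.17
[-0.99 -0.33  1.03  2.02  0.3   1.24 -0.17] [0.026 0.743 0.669 0.02 ]
(0.37, -0.074, 0.192, -21.7) [-1.08  0.01  1.12  2.23 -0.01  0.91 -0.33] 0.0
(0.407, -0.205, 0.16, -21.4) [-0.62  0.34  1.06  2.12 -0.38  0.89  0.29] 0.0
(0.463, -0.374, 0.36, 14.8) [-0.34  0.23  1.09  1.76 -0.21  1.28  1.05] 0.0
(0.5887, -0.0926, 0.24, 2.95) [-0.69  0.45  0.91  1.78 -0.39  1.11  0.41] 0.0
(0.5887, -0.0926, 0.13, 2.95) [-0.59  0.6   0.81  1.84 -0.53  0.94  0.51] 0.0
```

>>> {"fn": "send_rows", "kwargs": {"deltas": "0.011 -0.007 0.019 2; 0.022 -0.014 0.038 4; 0.034 -0.021 0.057 6; 0.045 -0.028 0.076 8; 0.056 -0.035 0.095 10"}}

```text
t: 33.65
eef_pos: [0.3829, -0.1081, 0.2502]
tool_rot: [0.024, 0.798, 0.601, 0.022]
contact_force: [0.8, 0.4, -1.9]
gripper_width: 0.232
grasp_force: 108.3
```

Run:
```python
from h import *
plan(.37,-.074,.192,-21.7); o=bot.get_obs(); print(o['q'].round(2),o['tool_rot'].round(3))
```

```text
row: 0.0288 -0.0256 0.0569 5.6 | yaw -16.1 pos [ 0.3829 -0.1081  0.2502] t 33.6 F [ 0.8  0.4 -1.9] g 0.232 gf 108.3 q7 -0.41
[-0.99 -0.23  1.01  2.24  0.25  0.98 -0.41] [0.024 0.798 0.601 0.022]
```

>>> {"fn": "send_rows", "kwargs": {"deltas": "0.007 -0.006 0.014 1.4; 0.014 -0.013 0.028 2.8; 0.022 -0.019 0.043 4.2; 0.029 -0.0256 0.057 5.6; 0.029 -0.0256 0.057 5.6"}}

```text
t: 34.15
eef_pos: [0.3685, -0.0737, 0.1915]
tool_rot: [0.022, 0.826, 0.563, 0.021]
contact_force: [-1.1, 0.4, -1.9]
gripper_width: 0.226
grasp_force: 108.3
```

Run:
```python
from h import *
plan(.407,-.205,.16,-21.4); o=bot.get_obs(); print(o['q'].round(2),o['tool_rot'].round(3))
```

```text
row: -0.1084 0.0819 0.0354 -0.1 | yaw -21.5 pos [ 0.3685 -0.0737  0.1915] t 34.1 F [-1.1  0.4 -1.9] g 0.226 gf 108.3 q7 -0.48
[-1.05 -0.11  1.05  2.35  0.16  0.79 -0.48] [0.022 0.826 0.563 0.021]
```

>>> {"fn": "send_rows", "kwargs": {"deltas": "-0.02 0.015 0.01 0; -0.04 0.03 0.02 0; -0.06 0.045 0.028 0; -0.08 0.06 0.033 0; -0.108 0.082 0.036 0"}}

```text
t: 34.65
eef_pos: [0.4094, -0.2059, 0.1601]
tool_rot: [0.022, 0.825, 0.564, 0.023]
contact_force: [0.3, -0.4, -1.7]
gripper_width: 0.228
grasp_force: 108.3
```

Run:
```python
from h import *
plan(.463,-.374,.36,14.8); o=bot.get_obs(); print(o['q'].round(2),o['tool_rot'].round(3))
from kin import *
for vs in ([(.463,-.374,.36,14.8),(.5887,-.0926,.24,2.95)],[(.5,-.3,.26,3),(.5887,-.0926,.24,2.95)]):
  q=o['q']
  for t in vs+[(.5887,-.0926,.13,2.95)]:
    for k in range(1): q,e=go(q,t,20); print(t,q.round(2),round(e,4))
lm(shot('top'),['disc_lapis_center','disc_rose_center'],1)
```

```text
row: -0.1347 0.1234 -0.1942 -36.2 | yaw -21.4 pos [ 0.4094 -0.2059  0.1601] t 34.6 F [ 0.3 -0.4 -1.7] g 0.228 gf 108.3 q7 0.43
[-0.52  0.32  1.04  2.22 -0.44  0.74  0.43] [0.022 0.825 0.564 0.023]
(0.463, -0.374, 0.36, 14.8) [-0.34  0.22  1.07  1.76 -0.2   1.28  1.05] 0.0
(0.5887, -0.0926, 0.24, 2.95) [-0.68  0.44  0.9   1.78 -0.39  1.1   0.41] 0.0
(0.5887, -0.0926, 0.13, 2.95) [-0.58  0.59  0.8   1.84 -0.52  0.93  0.51] 0.0
(0.5, -0.3, 0.26, 3) [-0.38  0.35  0.98  1.85 -0.33  1.11  0.77] 0.0
(0.5887, -0.0926, 0.24, 2.95) [-0.66  0.44  0.88  1.78 -0.37  1.1   0.4 ] 0.0
(0.5887, -0.0926, 0.13, 2.95) [-0.57  0.59  0.79  1.84 -0.51  0.93  0.5 ] 0.0
disc_lapis_center [ 0.455  -0.0831  0.1564] 0.72
disc_rose_center [ 0.4838 -0.0183  0.1526] 0.5
```

The good branch is restored (q2 = +0.32), and the discs are still on the bar. Next via: (0.50,-0.30,0.26), yaw 3.

Run:
```python
from h import *
plan(.5,-.3,.26,2.9)
```

```text
row: -0.0486 0.1243 -0.0910 -24.8 | yaw -21.9 pos [ 0.409  -0.2099  0.1616] t 34.8 F [ 0.5  0.3 -2.1] g 0.228 gf 108.4 q7 0.43
```

>>> {"fn": "send_rows", "kwargs": {"deltas": "0 0 -0.02 -4; -0.005 0.015 -0.04 -8; -0.013 0.04 -0.06 -13; -0.022 0.06 -0.08 -18; -0.033 0.085 -0.091 -22"}}

```text
t: 35.3
eef_pos: [0.4711, -0.2656, 0.2588]
tool_rot: [0.027, 0.702, 0.712, 0.02]
contact_force: [0.2, -0.2, -2.5]
gripper_width: 0.228
grasp_force: 108.3
```

Run:
```python
from h import *
plan(.545,-.2,.26,2.9); o=bot.get_obs(); print(o['q'].round(2),o['tool_rot'].round(3))
```

```text
row: 0.0645 0.0748 0.0030 -2.0 | yaw 0.9 pos [ 0.4711 -0.2656  0.2588] t 35.3 F [ 0.2 -0.2 -2.5] g 0.228 gf 108.3 q7 0.76
[-0.4   0.3   0.99  1.94 -0.33  0.99  0.76] [0.027 0.702 0.712 0.02 ]
```

>>> {"fn": "send_rows", "kwargs": {"deltas": "0.013 0.015 0 -0.5; 0.026 0.03 0 -1; 0.039 0.045 0.001 -1.5; 0.052 0.06 0.002 -2; 0.065 0.075 0.003 -2"}}

```text
t: 35.8
eef_pos: [0.545, -0.1985, 0.2569]
tool_rot: [0.026, 0.691, 0.722, 0.018]
contact_force: [0.9, -0.2, -3.4]
gripper_width: 0.229
grasp_force: 108.3
```

Run:
```python
from h import *
plan(.5887,-.0926,.24,2.95); o=bot.get_obs(); print(o['q'].round(2))
```

```text
row: 0.1041 0.0472 0.0185 -0.4 | yaw 2.6 pos [ 0.545  -0.1985  0.2569] t 35.8 F [ 0.9 -0.2 -3.4] g 0.229 gf 108.3 q7 0.65
[-0.48  0.38  0.94  1.86 -0.38  1.02  0.65]
```

>>> {"fn": "send_rows", "kwargs": {"deltas": "0.025 0.011 0.003 -0.4; 0.05 0.022 0.006 -0.4; 0.075 0.034 0.01 -0.4; 0.095 0.044 0.015 -0.4; 0.104 0.047 0.018 -0.4"}}

```text
t: 36.3
eef_pos: [0.5889, -0.0913, 0.24]
tool_rot: [0.026, 0.688, 0.725, 0.018]
contact_force: [-0.4, -0.5, -2.6]
gripper_width: 0.23
grasp_force: 108.4
```

>>> {"fn": "send_rows", "kwargs": {"deltas": "0 0 0 0; 0 0 0.01 0; 0 0 0.02 0; 0 0 0.02 0; 0 0 0.02 0"}}

```text
t: 36.8
eef_pos: [0.5883, -0.0966, 0.2206]
tool_rot: [0.027, 0.69, 0.723, 0.018]
contact_force: [-0.3, 0.9, -2.5]
gripper_width: 0.229
grasp_force: 108.4
```

Run:
```python
from h import *
plan(.5887,-.0926,.2,2.95); o=bot.get_obs(); print(o['q'].round(2),o['tool_rot'].round(3))
p=shot('top','top8.png');P=cloud(p); lm(p,['disc_lapis_center','disc_rose_center','bar_tip'],1); barfit(p,P)
p=shot('scene','sc8.png');P=cloud(p); barfit(p,P)
A=cv2.resize(p['img'][80:220,230:400],(680,560),interpolation=cv2.INTER_CUBIC); cv2.imwrite('pics/c8.png',A[:,:,::-1])
plan(.5887,-.0926,.2,2.95)
```

```text
row: 0.0043 -0.0007 0.0206 -0.2 | yaw 2.7 pos [ 0.5883 -0.0966  0.2206] t 36.8 F [-0.3  0.9 -2.5] g 0.229 gf 108.4 q7 0.51
[-0.61  0.45  0.89  1.86 -0.43  0.96  0.51] [0.027 0.69  0.723 0.018]
disc_lapis_center [ 0.3112 -0.328   0.0187] 0.51
bar 0.8 244 dir 92.75 pt 0.5765 0.1888 x at y=-.1: 0.5904
  y~0.169 ztop(90%) 0.2223 xmid 0.5769
  y~0.209 ztop(90%) 0.2230 xmid 0.5756
  ymax 0.2297
bar 0.68 240 dir 92.28 pt 0.5768 0.1476 x at y=-.1: 0.5866
  y~0.048 ztop(90%) 0.2262 xmid 0.5794
  y~0.088 ztop(90%) 0.2245 xmid 0.5795
  y~0.128 ztop(90%) 0.2235 xmid 0.5771
  y~0.168 ztop(90%) 0.2225 xmid 0.5764
  y~0.208 ztop(90%) 0.2232 xmid 0.5748
  ymax 0.2287
row: 0.0034 -0.0015 0.0211 -0.1 | yaw 2.8 pos [ 0.589  -0.0957  0.2212] t 37.1 F [ 0.5 -0.7 -3.4] g 0.229 gf 108.3 q7 0.51
```

View pics/c8.png

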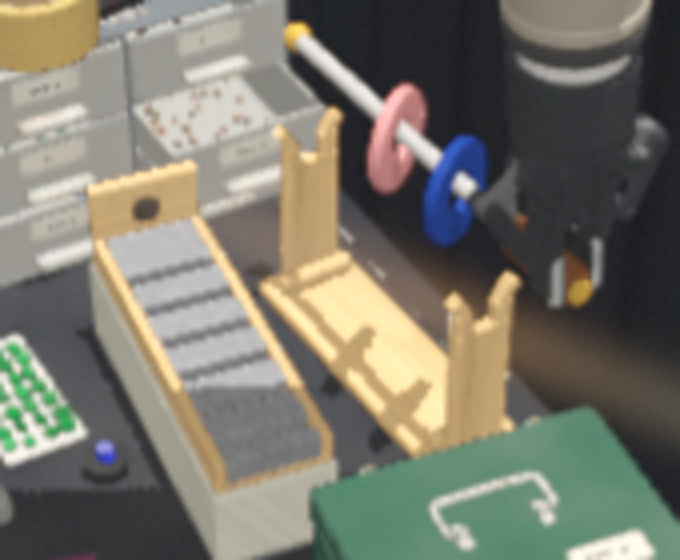

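Both discs hang on the rod above the stand, and the bar is in line with the notches (far upright at (310,130), near one at (480,300)). The rod is within about 1 mm of the notch centres. Lowering.

>>> {"fn": "send_rows", "kwargs": {"deltas": "0.003 -0.001 0.015 0; 0.003 -0.001 0.03 0; 0.003 -0.001 0.045 0; 0.003 -0.001 0.055 0; 0.003 -0.001 0.055 0"}}

```text
t: 37.65
eef_pos: [0.59, -0.0931, 0.1637]
tool_rot: [0.026, 0.689, 0.724, 0.017]
contact_force: [-0.2, -0.9, -3.1]
gripper_width: 0.232
grasp_force: 108.3
```

>>> {"fn": "send_rows", "kwargs": {"deltas": "0 0 0.006 0; 0 0 0.012 0; 0 0 0.018 0; 0 0 0.02 0; 0 0 0.02 0"}}

```text
t: 38.15
eef_pos: [0.5924, -0.0933, 0.146]
tool_rot: [0.026, 0.689, 0.724, 0.018]
contact_force: [-1.0, 0.3, 0.2]
gripper_width: 0.23
grasp_force: 108.7
```

Run:
```python
from h import *
plan(.5887,-.0926,.134,2.95)
p=shot('scene');P=cloud(p); barfit(p,P)
plan(.5887,-.0926,.134,2.95)
```

```text
row: 0.0010 -0.0044 0.0117 -0.1 | yaw 2.8 pos [ 0.5924 -0.0933  0.146 ] t 38.1 F [-1.   0.3  0.2] g 0.230 gf 108.7 q7 0.58
bar 0.75 272 dir 92.73 pt 0.5826 0.0961 x at y=-.1: 0.592
  y~-0.084 ztop(90%) 0.1589 xmid 0.5933
  y~-0.004 ztop(90%) 0.1537 xmid 0.5845
  y~0.036 ztop(90%) 0.1523 xmid 0.5859
  y~0.076 ztop(90%) 0.1529 xmid 0.5819
  y~0.116 ztop(90%) 0.1528 xmid 0.5816
  y~0.156 ztop(90%) 0.1525 xmid 0.5799
  y~0.196 ztop(90%) 0.1519 xmid 0.5774
  y~0.236 ztop(90%) 0.1552 xmid 0.5754
  ymax 0.2299
row: 0.0010 -0.0046 0.0120 -0.1 | yaw 2.8 pos [ 0.5925 -0.0933  0.1463] t 38.2 F [-1.2 -0.1 -0.8] g 0.232 gf 108.6 q7 0.58
```

The tilted tool z drifted the bar +4 mm in x. I'll correct that before lowering further.

>>> {"fn": "send_rows", "kwargs": {"deltas": "0 -0.002 -0.002 0; 0 -0.004 -0.002 0; 0.001 -0.0045 0 0; 0.001 -0.0045 0.003 0; 0.001 -0.0045 0.005 0"}}

```text
t: 38.75
eef_pos: [0.5882, -0.0926, 0.1403]
tool_rot: [0.027, 0.689, 0.724, 0.018]
contact_force: [0.3, 0.4, -3.0]
gripper_width: 0.229
grasp_force: 108.3
```

Run:
```python
from h import *
plan(.5887,-.0926,.134,2.95)
p=shot('scene');P=cloud(p); barfit(p,P)
```

```text
row: 0.0001 0.0001 0.0063 -0.1 | yaw 2.8 pos [ 0.5882 -0.0926  0.1403] t 38.8 F [ 0.3  0.4 -3. ] g 0.229 gf 108.3 q7 0.59
bar 0.56 138 dir 91.96 pt 0.5786 0.0905 x at y=-.1: 0.5851
  y~-0.089 ztop(90%) 0.1530 xmid 0.5869
  y~0.070 ztop(90%) 0.1445 xmid 0.5791
  y~0.190 ztop(90%) 0.1419 xmid 0.5747
  ymax 0.2267
```

>>> {"fn": "send_rows", "kwargs": {"deltas": "0 0 0.002 0; 0 0 0.004 0; 0 -0.0003 0.006 0; 0 -0.0003 0.006 0; 0 -0.0003 0.006 0"}}

```text
t: 39.35
eef_pos: [0.5884, -0.0928, 0.1347]
tool_rot: [0.027, 0.689, 0.724, 0.018]
contact_force: [0.1, -0.0, -1.8]
gripper_width: 0.23
grasp_force: 108.4
```

>>> {"fn": "send_rows", "kwargs": {"deltas": "0 0 0.001 0; 0 0 0.002 0; 0 0 0.002 0"}}

```text
t: 39.65
eef_pos: [0.5886, -0.0929, 0.1328]
tool_rot: [0.027, 0.689, 0.724, 0.018]
contact_force: [0.1, -0.5, -1.0]
gripper_width: 0.23
grasp_force: 108.5
```

>>> {"fn": "send_rows", "kwargs": {"deltas": "0 0 0.001 0; 0 0 0.002 0; 0 0 0.002 0"}}

```text
t: 39.95
eef_pos: [0.5887, -0.0929, 0.1308]
tool_rot: [0.027, 0.689, 0.724, 0.018]
contact_force: [0.6, -0.1, 0.5]
gripper_width: 0.231
grasp_force: 108.6
```

>>> {"fn": "send_rows", "kwargs": {"deltas": "0 0 0 0; 0 0 0 0; 0 0 0 0; 0 0 0 0; 0 0 0 0", "claw": 0.6}}

```text
t: 40.45
eef_pos: [0.5887, -0.0928, 0.1308]
tool_rot: [0.027, 0.689, 0.724, 0.018]
contact_force: [0.6, 0.2, -0.9]
gripper_width: 0.602
grasp_force: 0.0
```

>>> {"fn": "send_rows", "kwargs": {"deltas": "0 -0.001 -0.02 0; 0 -0.003 -0.05 0; 0 -0.006 -0.09 0; 0 -0.009 -0.13 0; 0 -0.009 -0.15 0"}}

```text
t: 40.95
eef_pos: [0.5707, -0.0926, 0.2831]
tool_rot: [0.028, 0.69, 0.723, 0.019]
contact_force: [0.7, 1.7, -0.9]
gripper_width: 0.598
grasp_force: 0.0
```

>>> {"fn": "send_rows", "kwargs": {"deltas": "-0.05 0 -0.02 0; -0.1 0 -0.02 0; -0.15 0 -0.02 0; -0.15 0 -0.02 0; -0.15 0 -0.02 0"}}

```text
t: 41.45
eef_pos: [0.5751, -0.2436, 0.302]
tool_rot: [0.027, 0.691, 0.722, 0.018]
contact_force: [-0.3, 0.5, -0.4]
gripper_width: 0.602
grasp_force: 0.0
```

Run:
```python
from h import *
plan(.5887,-.0926,.134,2.95)
p=shot('scene','sc9.png');P=cloud(p); barfit(p,P); lm(p,['bar_mid','bar_tip','bar_grip','disc_rose_center','disc_lapis_center','slice_violet_center','slice_blue_center'],1)
A=cv2.resize(p['img'][80:320,230:470],(600,600),interpolation=cv2.INTER_CUBIC); cv2.imwrite('pics/c9.png',A[:,:,::-1])
p=shot('top');P=cloud(p); barfit(p,P); lm(p,['bar_mid','bar_tip','disc_rose_center','disc_lapis_center','card','gem_jar'],1)
```

```text
row: 0.1527 0.0097 0.1667 -0.4 | yaw 2.6 pos [ 0.5751 -0.2436  0.302 ] t 41.5 F [-0.3  0.5 -0.4] g 0.602 gf 0.0 q7 0.71
bar 0.93 422 dir 91.39 pt 0.5802 0.0389 x at y=-.1: 0.5836
  y~-0.101 ztop(90%) 0.1427 xmid 0.5834
  y~-0.061 ztop(90%) 0.1426 xmid 0.5795
  y~-0.021 ztop(90%) 0.1415 xmid 0.5817
  y~0.019 ztop(90%) 0.1378 xmid 0.5834
  y~0.059 ztop(90%) 0.1378 xmid 0.5800
  y~0.139 ztop(90%) 0.1372 xmid 0.5763
  y~0.179 ztop(90%) 0.1364 xmid 0.5758
  y~0.219 ztop(90%) 0.1376 xmid 0.5758
  ymax 0.2326
bar_mid [0.5807 0.1031 0.1299] 0.98
bar_tip [0.5749 0.2448 0.1295] 0.69
bar_grip [ 0.586  -0.0624  0.1302] 0.89
disc_rose_center [0.5855 0.1054 0.1233] 0.77
disc_lapis_center [ 0.3127 -0.3338  0.0213] 0.58
slice_violet_center [ 0.5444 -0.2815  0.0422] 0.64
slice_blue_center [ 0.5518 -0.3605  0.0466] 0.69
bar 0.62 774 dir 92.26 pt 0.5811 0.0588 x at y=-.1: 0.5874
  y~-0.081 ztop(90%) 0.1425 xmid 0.5882
  y~-0.041 ztop(90%) 0.1421 xmid 0.5841
  y~-0.001 ztop(90%) 0.1379 xmid 0.5838
  y~0.039 ztop(90%) 0.1555 xmid 0.5805
  y~0.079 ztop(90%) 0.1374 xmid 0.5808
  y~0.119 ztop(90%) 0.1370 xmid 0.5779
  y~0.159 ztop(90%) 0.1376 xmid 0.5767
  y~0.199 ztop(90%) 0.1369 xmid 0.5765
  y~0.239 ztop(90%) 0.1403 xmid 0.5734
  ymax 0.2385
bar_mid [0.5797 0.1028 0.1274] 0.68
bar_tip [0.5746 0.2478 0.1306] 0.93
disc_rose_center [0.5786 0.1057 0.1224] 0.5
disc_lapis_center [0.4341 0.079  0.1187] 0.7
card [0.3262 0.2012 0.0021] 0.9
```

View pics/c9.png

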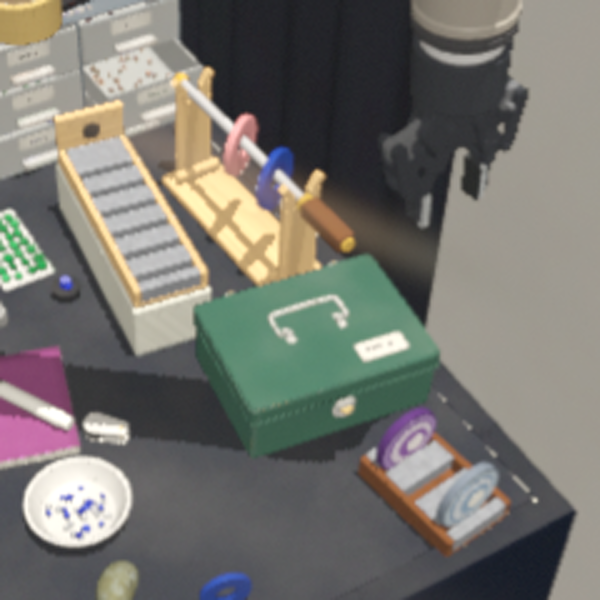

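The bar rests in both notches with rose and lapis between the uprights. Both slices stand in the dark rack, and the card and jar are untouched. Handing in.

```bash
python3 -c "
from station import bot
print(bot.hand_in())"
```

```text
the job is handed in; nothing more can be done
None
```

I handed the job in with both agate slices (blue and violet) standing in the dark rack, and the bar resting in both notches of its stand with the rose and lapis discs hanging between the uprights; the hand-in returned no verdict.

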